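# Load a vial rack into the shaker dock and bolt it in

### The job

Load the vial rack into the dock on the shaker. Lift the bolt's handle out of its notch, draw the bolt back out of the dock's mouth and drop the handle into the open notch; slide the rack, kept upright, in under the dock's two lips until it meets the back stop; then lift the handle again, throw the bolt across behind the rack into its keeper, drop the handle into the locked notch and let go. Leave the other things on the bench undisturbed.

Things in the scene. Friction and masses are not known exactly. Their poses are not given: they have to be found in the camera images.
- shaker: Fixed bench orbital shaker. Sizes in mm in its frame: origin at the centre of its underside on the bench, x away from the robot, z up. White housing 210 x 240; bare aluminium platform above it, x -125 to +115, y -145 to +145, top at z = 105. On it, at y = -75, the rack dock; along its near edge the barrel bolt that bars the dock's mouth. The dock and notch points share its axes.
- dock_home (a point): Where the rack's centre (its own listed point) lies when it is fully home on the platform against the back stop, which is 60 mm farther along +x. The rack may be slid in either way round, its long side along this x. In the shaker frame: (-33, -75, 139).
- dock_mouth (a point): Middle of the dock's open mouth at platform level; the dock runs from here along +x, 121 mm to the stop. Two steel rails 75 mm apart inside (88 at the mouth, narrowing over 16 mm), 14 mm high; their lips turn inward from 10 to 14 mm above the platform and leave 54 mm open between them. The rack's foot plate goes under the lips from the mouth only.
- notch_locked (a point): Point on the rod's axis at the locked notch, 16 mm above the platform. Dark steel barrel along y from 22 mm to the -y side of here to 114 to the +y side, top 11 mm above the axis. Notches 16 mm wide cut the wall nearest the robot (outer face 12.5 from the axis, top 3 above it); end bridges just past each notch stop the handle. Keeper for the tip: 105 to 121 mm to the -y side.
- notch_open (a point): Point on the rod's axis at the open notch, 94 mm to the +y side of the locked one. With the handle here the rod's tip is drawn 6 mm clear of the dock's inner width; 83 mm is then free between barrel and keeper (keeper top 29 mm above the platform) for the rack to pass.
- bolt_grip (a point): Grip place on the bolt handle, 42 mm from the rod's axis. Loose steel rod in the barrel, 14 thick, 176 long, 0.27 kg, along this y (tip 114 mm to -y). Handle: 10 mm round bar along this -x, ball of 18 at 64 mm. In a notch it lies level towards the robot, past the platform's edge. Swing it up about the rod 45 to 60 degrees (38 clears the wall, 68 is the limit) to slide. Starts in the locked notch.
- rack_center (a point): Centre, 34 mm above the underside, of the white plastic rack with 12 amber vials with black caps, on the bench beside the shaker: 120 mm long (x), foot plate 70 wide (y) and 6 thick at the bottom, body above it 46 wide with solid side strips 30 to 60 mm above the underside (grip across y here), caps to 68 mm; about 0.35 kg. Both ends are alike.
- tip_box_center (a point): Bystander: closed grey tip box with clear lid, 122 x 84 x 62 mm high; the point is its centre. On the bench on the other side of the shaker from the rack.
- reagent_bottle: Bystander: glass bottle with blue cap, 80 mm diameter, 170 mm high; origin at the centre of its underside.
- beaker: Bystander: glass beaker, 72 mm diameter, 90 mm high; origin at the centre of its underside.
There are look-alikes about, which are no part of the job. What is meant by the part that bears bolt_grip is not pink, and is the larger of those in its own colour.

How it is judged:
By the outcome, as a careful person would: the job done as asked, in the order asked, and still so for the second after the job is handed in, with the robot touching nothing.
It also fails if it takes over 72 s, if anything falls off the work surface, if the arm or the gripper's body presses on something with over 40 N, if the wrist force passes 120 N, or if a joint passes its speed limit or range.

### The arm

A 6-joint arm with a two-finger parallel gripper is mounted at the origin on the work surface. World frame = base frame: x ahead of the robot, y to its left, z up, the work surface at z = 0. Lengths are in mm, angles in rad, forces in N, time in s.
With the tool pointing down it reaches from about 350 to 975 mm from the base axis. Payload 7.1 kg.
Tool frame: the origin (TCP) lies at the very end of the fingers, on their centre line; the grasp point (between the pads) lies 19 mm behind it (ctrl.grip_depth is the distance from the TCP to the grasp point, in mm); x points along the fingers, z is the direction in which the jaws open and shut, and the axes are right-handed (so a half turn about x gives the same grasp; the last joint's range is limited). The gripper opens to 88 mm and grips with 3 to 60 N. Pads are 20 mm wide; open, the fingers measure 115 mm over their backs; the gripper's body (75 mm by 178 mm) begins 61 mm behind the grasp point.
Start: joints at [-1.169, 0.423, 1.63, -0, 1.089, -0.019], TCP at [255.322, -570.452, 222.675] pointing down, gripper open.
Joint ranges: [-3, 3], [-0.9, 2.11], [0.09, 2.58], [-1.31, 4.45], [0.11, 2.69], [-2.54, 2.54]. Speed limits (rad/s): [2.39, 2.39, 3.01, 3.14, 3.14, 3.14].

### API

Orientations are given as a rotation vector (axis times angle).
In Python, from workcell import ctrl gives the robot as it stands. The module is installed in compiled form; this text tells all that it offers.
- The arm moves only by the tool send_rows, never from a script. Its argument "rows" is a list of rows, each a list of 4 numbers: the shift along the tool's x, y, z in mm, then the turn about the tool's x in rad. In form: [[x, y, z, turn], ...]. A call has 1 to 10 rows; each row shifts and turns the pose as measured when the row begins, along the tool's axes as they then stand; what a row does not reach is not made up. A row lasts 1/12 s, in which the tool goes at most 41.7 mm and 7.16 degrees, less where a joint would pass 70% of its speed; a pose out of reach is approached as far as the arm can. A call with a gripper value outside its range is refused whole. "fingers" is the opening, from 0 (shut) to 1 (fully open), set as the call begins (left out, the last holds). The fingers move at their own pace and stop on an object; the grip force is fixed at half the most. Time passes only in rows, so rows that do not move let the fingers close. It gives the time, the measured TCP pose, the force and the opening at its end, in the units of the state.
- ctrl.get_obs(): the state, without advancing time (a new reading comes with each control period).
- ctrl.get_image(name): name is "scene" or "side" or "wrist"; returns a dict with "img" (384x512x3 uint8, red, green, blue), "depth" (384x512 float32, mm along the optical axis (not along the pixel's ray), 0 where there is no reading), "mtx" (3x3 intrinsics, pixels), "world_from_camera" (4x4, takes a point from camera to world coordinates). Camera axes: x right, y down, z forward; pixel columns grow to the right and rows downward; lengths in mm; the calibration is good to about 2 mm. A picture is of the moment at which its call begins.
- ctrl.close_job(): hands the job in, once; it reports no verdict.
The state is a dict: "t": time; "qpos": joint angles; "qvel": joint speeds; "joint_torque": joint torques, N m; "ee_pos": TCP position; "orientation": TCP orientation; "ft_force": force on the tool from outside, world axes, zero at the start; "moment": the same for the moment, N m; "width": finger opening in mm.
Only numpy, scipy, OpenCV 4.12 (cv2) and the standard library are available. Lean on these libraries where they do the work, as an engineer would, in place of code of your own. Each camera call takes 0.05 s, during which the arm holds its last target.

## Working session

There is one attempt and no reset: what is moved stays moved. The work goes in short steps, Python scripts to look and compute and a tool call to move; the robot and the scene stay as the last step left them, time stands still between calls to the robot, and variables do not carry over. Pictures are saved under pics/ and viewed, and the job is handed in when it is done.

Besides the shell and the picture viewer there is one more tool, called after "Request:" by a JSON object that holds its "api" and its "payload", one argument or row to a line. send_rows: Moves the arm, as the interface text tells. Its arguments: {"type":"object","properties":{"rows":{"type":"array"},"fingers":{"type":"number"}},"required":["rows"]}

```bash
mkdir -p pics
cat > h.py <<'E'
import numpy as np, cv2
from workcell import ctrl
def snap(n,tag):
    d=ctrl.get_image(n); cv2.imwrite(f'pics/{tag}.png',d['img'][:,:,::-1]); np.savez(f'pics/{tag}.npz',**d); return d
def load(tag): return dict(np.load(f'pics/{tag}.npz'))
def px(d,u,v):
    z=d['depth'][int(round(v)),int(round(u))]; p=np.linalg.inv(d['mtx'])@[u,v,1]*z
    return (d['world_from_camera']@np.r_[p,1])[:3]
def cloud(d):
    h,w=d['depth'].shape; v,u=np.mgrid[:h,:w]; z=d['depth']
    p=np.stack([u,v,np.ones_like(u)],-1)@np.linalg.inv(d['mtx']).T*z[...,None]
    return p@d['world_from_camera'][:3,:3].T+d['world_from_camera'][:3,3]
def proj(d,P):
    T=np.linalg.inv(d['world_from_camera']); q=T[:3,:3]@np.asarray(P)+T[:3,3]; q=d['mtx']@q; return q[:2]/q[2]
E
python3 - <<'E'
from h import *
for n in ['scene','side','wrist']:
    d=snap(n,n+'0'); print(n,d['world_from_camera'].round(2).tolist(),d['mtx'].round(1).tolist())
print(ctrl.get_obs())
E
```

```text
scene [[-0.35, 0.82, -0.46, 920.37], [0.94, 0.3, -0.18, 142.23], [-0.01, -0.49, -0.87, 831.26], [0.0, 0.0, 0.0, 1.0]] [[348.1, 0.0, 260.7], [0.0, 348.1, 192.9], [0.0, 0.0, 1.0]]
side [[-0.98, -0.12, 0.17, 341.04], [-0.21, 0.54, -0.81, 839.66], [0.0, -0.83, -0.55, 700.54], [0.0, 0.0, 0.0, 1.0]] [[439.9, 0.0, 257.8], [0.0, 439.9, 193.9], [0.0, 0.0, 1.0]]
wrist [[0.41, -0.87, -0.28, 332.36], [-0.91, -0.39, -0.12, -535.55], [-0.0, 0.3, -0.95, 383.85], [0.0, 0.0, 0.0, 1.0]] [[328.0, 0.0, 255.3], [0.0, 328.0, 192.7], [0.0, 0.0, 1.0]]
{'t': 0.15, 'qpos': array([-1.16901891e+00,  4.23663431e-01,  1.63043653e+00,  1.69515719e-05,
        1.08857318e+00, -1.89811221e-02]), 'qvel': array([-0.00050695, -0.00346924, -0.00330865, -0.00154963, -0.00093622,
        0.00012139]), 'joint_torque': array([ 2.01648858e-03, -5.44982922e+01, -2.73920435e+01,  6.45041163e-02,
        2.05148931e-02, -4.14528324e-05]), 'ee_pos': array([ 255.17209804, -570.11806862,  222.11205067]), 'orientation': array([ 0.894558  ,  1.38027109, -0.89354342]), 'ft_force': array([ 0.08842068,  0.39743878, -0.42109891]), 'moment': array([ 0.00522894, -0.04914134, -0.02908111]), 'width': 88.09590511512022}
```

View pics/scene0.png

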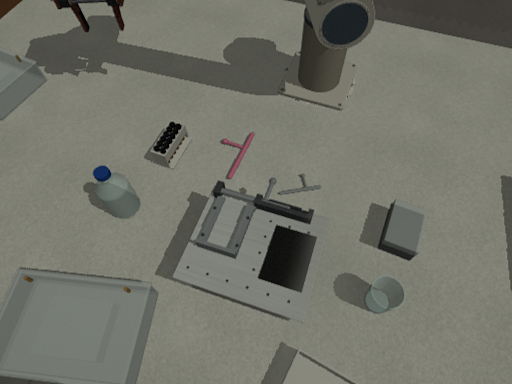

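View pics/side0.png

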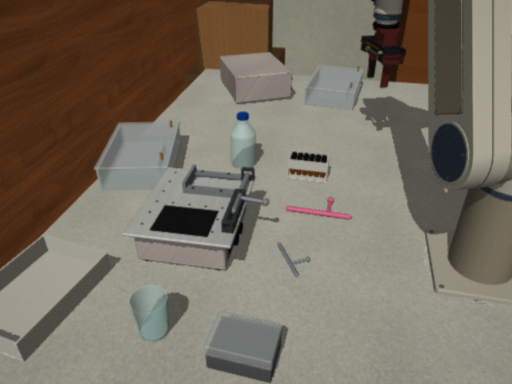

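View pics/wrist0.png

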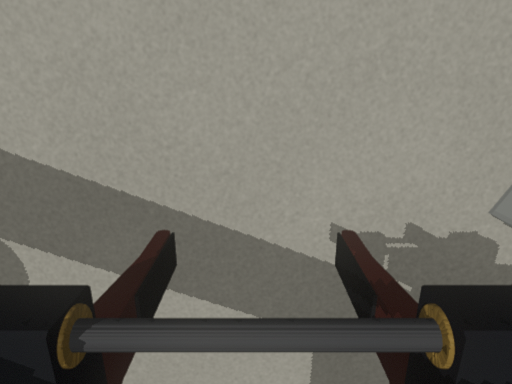

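The scene view shows the shaker near the middle, with its bolt handle at (269,187). The rack is at (172,143), the pink decoy at (240,153) and the small grey decoy at (302,186). Next I'll measure from the two clouds.

```bash
cat > m1.py <<'E'
from h import *
A=load('scene0');B=load('side0')
CA=cloud(A);CB=cloud(B)
print('scene handle ball',px(A,271,182),'platform',px(A,230,270),px(A,205,285),'bench',px(A,150,230))
print('side handle ball',px(B,266,201),'bench',px(B,330,240))
print('rack scene',px(A,170,138),'side',px(B,308,156))
for n,C in (('scene',CA),('side',CB)):
    z=C[...,2]
    m=(abs(z-105)<5)&(C[...,0]>350)&(C[...,0]<900)&(abs(C[...,1]+50)<300)&((CA if n=='scene' else CB)[...,2]>0)
    nb,l,s,c=cv2.connectedComponentsWithStats(m.astype(np.uint8))
    k=1+s[1:,4].argmax(); P=C[l==k]
    r=cv2.minAreaRect(P[:,:2].astype(np.float32)); print(n,s[k],'rect',r,'z',np.median(P[:,2])); print(cv2.boxPoints(r).round(1).tolist())
    m=(z>60)&(z<75)&(C[...,0]<700)
    nb,l,s,c=cv2.connectedComponentsWithStats(m.astype(np.uint8))
    for k in range(1,nb):
        if s[k,4]>40: 
            P=C[l==k]; print('  z60-75',s[k].tolist(),P.mean(0).round(1),np.array(cv2.minAreaRect(P[:,:2].astype(np.float32))[1]).round(1),cv2.minAreaRect(P[:,:2].astype(np.float32))[2])
E
python3 m1.py
python3 - <<'E'
import cv2
for n,(a,b,c,d) in {'scene0':(140,100,340,250),'side0':(120,130,360,280)}.items():
    i=cv2.imread(f'pics/{n}.png')[b:d,a:c]; cv2.imwrite(f'pics/{n}z.png',cv2.resize(i,None,fx=800/(c-a) if (d-b)*800/(c-a)<=600 else 600/(d-b),fy=800/(c-a) if (d-b)*800/(c-a)<=600 else 600/(d-b),interpolation=cv2.INTER_CUBIC))
E
```

```text
scene handle ball [507.07532846   8.66168288 121.74783777] platform [734.55399785  -2.81215889 104.17903477] [782.31509844 -39.32028806 104.29912225] bench [ 681.80411136 -260.97787945   -1.89397391]
side handle ball [496.18213601  17.07586182 123.15633816] bench [341.0427652  -25.08184996  -0.50823271]
rack scene [ 436.83043558 -313.84741158   66.48843864] side [ 435.37093964 -333.31022355   60.36685712]
scene [  172   185   158   137 10191] rect ((666.4891967773438, 25.42833709716797), (240.0228271484375, 290.1446533203125), 1.8529242277145386) z 105.59502928428401
[[541.7999877929688, 166.5], [551.2000122070312, -123.4000015258789], [791.0999755859375, -115.69999694824219], [781.7000122070312, 174.3000030517578]]
  z60-75 [450, 0, 62, 13, 238] [-500.4  473.3   67.1] [211.3  13.3] 89.85421752929688
  z60-75 [299, 61, 43, 20, 165] [54.9  5.1 68. ] [ 59.2 135.7] 8.575136184692383
  z60-75 [0, 62, 37, 35, 186] [ 394.7 -871.2   66.6] [  9.6 156.4] 84.63308715820312
  z60-75 [150, 121, 32, 35, 425] [ 436.7 -324.4   65.9] [ 46.7 119.4] 89.99164581298828
  z60-75 [103, 187, 31, 22, 117] [
[... 876 characters left out ...]
27.48798942565918
  z60-75 [304, 87, 51, 10, 174] [ 418.2 -871.4   67. ] [ 23.8 201.1] 86.77596282958984
  z60-75 [230, 143, 26, 10, 113] [ 635.4 -325.1   67.5] [78.1 38.9] 10.687283515930176
  z60-75 [288, 151, 41, 13, 295] [ 433.  -317.8   66.2] [ 51.4 118.8] 89.34905242919922
  z60-75 [452, 235, 60, 34, 351] [25.9 52.8 67.5] [ 46.9 128.1] 57.229217529296875
  z60-75 [164, 241, 63, 13, 315] [630.1 146.1  67.4] [137.9  17.5] 8.226820945739746
  z60-75 [132, 291, 33, 18, 212] [671.  305.   67.7] [60.7 25.4] 32.04226303100586
  z60-75 [131, 304, 37, 20, 180] [643.7 349.5  67.7] [66.4 29.4] 25.632259368896484
  z60-75 [204, 311, 78, 53, 2696] [470.1 349.8  63.2] [ 85.8 122.3] 86.04666137695312
```

View pics/scene0z.png

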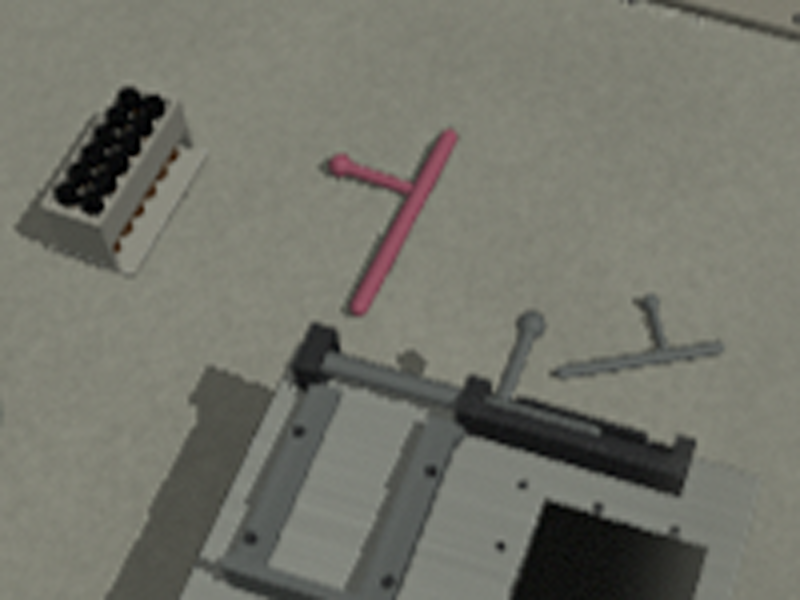

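View pics/side0z.png

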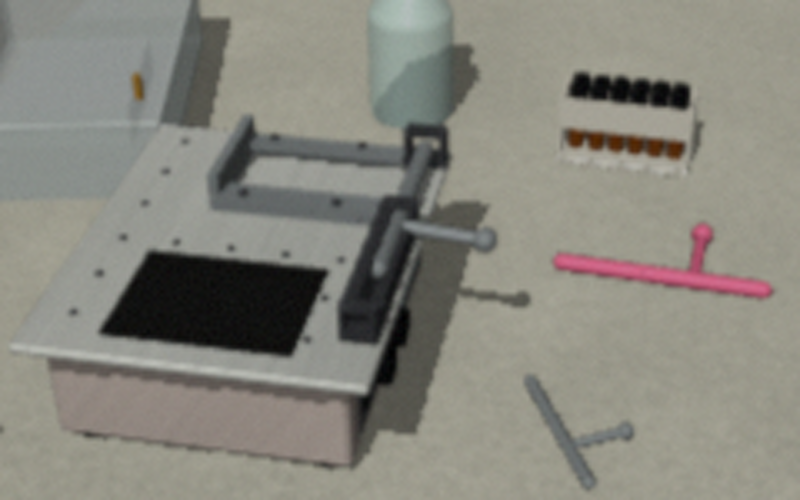

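```bash
cat >> h.py <<'E'
from scipy.spatial.transform import Rotation as Ro
def st(): 
    o=ctrl.get_obs(); R=Ro.from_rotvec(o['orientation']).as_matrix(); return o,R
def go(target,yawdir=None):
    """shift in tool axes to reach world TCP target; turn about tool x so tool z is along +-yawdir"""
    o,R=st(); d=R.T@(np.asarray(target)-o['ee_pos']); print('t',round(o['t'],2),'pos',o['ee_pos'].round(1),'F',o['ft_force'].round(1),'w',round(o['width'],1))
    print('tool xyz shift',d.round(1),'norm',np.linalg.norm(d).round(1))
    if yawdir is not None:
        y=R.T@np.r_[yawdir,0]; a=np.arctan2(-y[1],y[2]); a=(a+np.pi/2)%np.pi-np.pi/2; print('turn',a.round(4))
E
python3 - <<'E'
from h import *
o,R=st(); print(R.round(3)); a=np.radians(1.82)
go([520,17,330],[-np.sin(a),np.cos(a)])
d=load('wrist0'); T=np.eye(4);T[:3,:3]=R;T[:3,3]=o['ee_pos']
print((np.linalg.inv(T)@d['world_from_camera']).round(3))
E
```

```text
[[-0.     0.913  0.408]
 [ 0.001  0.408 -0.913]
 [-1.     0.    -0.001]]
t 0.15 pos [ 255.2 -570.1  222.1] F [ 0.1  0.4 -0.4] w 88.1
tool xyz shift [-107.4  481.5 -427.9] norm 653.1
turn 0.389
[[ 1.0000e-03 -3.0300e-01  9.5300e-01 -1.6173e+02]
 [-1.0000e-03 -9.5300e-01 -3.0300e-01  8.4581e+01]
 [ 1.0000e+00 -0.0000e+00 -2.0000e-03 -2.0200e-01]
 [ 0.0000e+00  0.0000e+00  0.0000e+00  1.0000e+00]]
```

Request:
{"api": "send_rows", "payload": {
  "rows": [
    [-27, 0, 0, 0.1],
    [-27, 0, 0, 0.1],
    [-27, 0, 0, 0.1],
    [-27, 0, 0, 0.09],
    [0, 18, -36, 0],
    [0, 18, -36, 0],
    [0, 18, -36, 0],
    [0, 18, -36, 0],
    [0, 18, -36, 0],
    [0, 18, -36, 0]
  ],
  "fingers": 1
}}

```text
t: 0.98
ee_pos: [360.3, -350.3, 332.2]
orientation: [1.213, 1.214, -1.209]
ft_force: [1.1, -0.2, 0.0]
width: 87.9
```

Run:
```python
from h import *
o,R=st(); print(R.round(3)); a=np.radians(1.82)
go([520,17,330],[-np.sin(a),np.cos(a)])
```

```text
[[-0.002  1.    -0.001]
 [ 0.005 -0.001 -1.   ]
 [-1.    -0.002 -0.005]]
t 0.98 pos [ 360.3 -350.3  332.2] F [ 1.1 -0.2  0. ] w 87.9
tool xyz shift [   3.8  159.4 -367.4] norm 400.5
turn -0.0326
```

Run:
```python
from h import *
snap('wrist','w1')
```

```text
(no output)
```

View pics/w1.png

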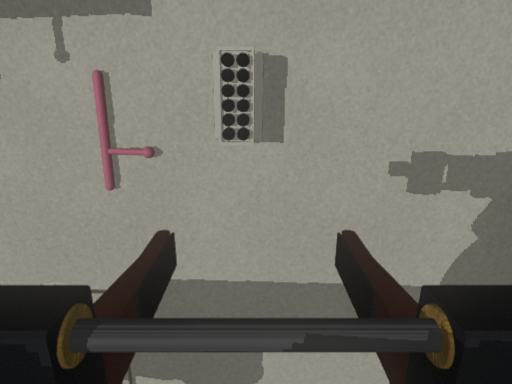

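Request:
{"api": "send_rows", "payload": {
  "rows": [
    [0, 15, -37, -0.03],
    [0, 15, -37, 0],
    [0, 15, -37, 0],
    [0, 15, -37, 0],
    [0, 15, -37, 0],
    [0, 15, -37, 0],
    [0, 15, -37, 0],
    [0, 15, -37, 0],
    [0, 15, -37, 0],
    [0, 15, -36, 0]
  ]
}}

```text
t: 1.87
ee_pos: [500.7, 38.0, 334.8]
orientation: [1.192, 1.229, -1.184]
ft_force: [0.9, 0.4, 0.6]
width: 87.7
```

Run:
```python
from h import *
snap('wrist','w2')
a=np.radians(1.82)
go([520,17,330],[-np.sin(a),np.cos(a)])
```

```text
t 1.92 pos [503.   43.6 334.9] F [1.4 4.  0.3] w 88.1
tool xyz shift [ 4.7 16.1 27.1] norm 31.9
turn 0.0011
```

View pics/w2.png

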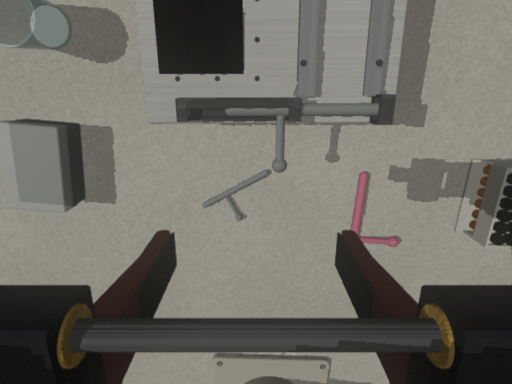

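In w1 the rack lies at cols 218–255, rows 48–143, lined up with world x. In w2 the real handle runs from (280,118) to its ball at (279,165) and is still in the locked notch. The decoys are separate on the bench.

Run:
```python
from h import *
W=load('w2');A=load('scene0');B=load('side0');C=cloud(W)
# rack from w1
D=load('w1');E=cloud(D)
m=(E[...,2]>55)&(E[...,2]<75); m[200:]=0; P=E[m]; r=cv2.minAreaRect(P[:,:2].astype(np.float32)); print('rack top',r,np.percentile(P[:,2],[5,50,95]))
m=(E[...,2]>3)&(E[...,2]<12); m[200:]=0; m[:,:200]=0;P=E[m]; print('foot',len(P),P.min(0),P.max(0))
# platform in w2
for v in range(115,170,6):
    row=C[v,268:292]; k=row[:,2]>90; print(v,row[k].mean(0).round(1) if k.any() else None,k.sum(), 268+np.where(k)[0][[0,-1]] if k.any() else '')
print('ball top',C[158:172,270:288].reshape(-1,3)[C[158:172,270:288,2].argmax()])
m=(C[...,2]>125)&(C[...,2]<140);m[140:]=0
nb,l,s,c=cv2.connectedComponentsWithStats(m.astype(np.uint8))
for k in range(1,nb):
    if s[k,4]>15: P=C[l==k]; print('hi',s[k].tolist(),P.min(0).round(1),P.max(0).round(1),np.median(P[:,2]).round(1))
m=(abs(C[...,2]-105)<4);m[140:]=0;P=C[m];print('plat near edge by col',np.median(P[:,2]))
for u in range(160,400,30):
    col=C[:140,u]; k=np.where(abs(col[:,2]-105)<5)[0]; print(u,k.max() if len(k) else None,col[k.max()].round(1) if len(k) else '')
```

```text
rack top ((433.2366943359375, -322.3115234375), (45.59030532836914, 119.90850830078125), 89.7828369140625) [55.29286606 65.9532538  68.31222852]
foot 1092 [ 327.31061018 -501.7226742     3.01724946] [ 498.07174658 -286.8676223     8.41971804]
115 [557.7  15.5 126.1] 24 [268 291]
121 [550.3  14.6 116.5] 24 [268 291]
127 [544.3  14.  123.4] 9 [276 284]
133 [537.6  13.6 122.8] 9 [276 284]
139 [530.9  13.3 123.3] 9 [276 284]
145 [523.9  13.5 122.5] 8 [276 283]
151 [516.9  13.1 121.6] 8 [276 283]
157 [509.8  12.7 121.3] 8 [276 283]
163 [503.  13. 123.] 15 [272 286]
169 [495.9  12.  122.8] 12 [274 285]
ball top [585.23831967  39.93721821 496.6054655 ]
hi [175, 94, 221, 33, 3285] [ 545.8 -106.8  125. ] [583.5 129.1 135.7] 131.3
plat near edge by col 105.04960440315494
160 122 [543.8 154.  104.9]
190 122 [544.9 118.6 105. ]
220 122 [545.8  83.6 103. ]
250 122 [547.   48.2 104.3]
280 96 [577.3  14.5 104.1]
310 122 [549.  -22.3 103.7]
340 122 [550.  -57.7 102.6]
370 122 [551.6 -90.8 108.9]
```

```bash
cat > fr.py <<'E'
import numpy as np
a=np.radians(1.82); X=np.array([np.cos(a),np.sin(a)]);Y=np.array([-np.sin(a),np.cos(a)])
E
python3 - <<'E'
from h import *; from fr import *
W=load('w2');C=cloud(W)
def ax(P): return np.c_[P[:,:2]@X,P[:,:2]@Y,P[:,2]]
Q=np.stack([C[...,:2]@X,C[...,:2]@Y,C[...,2]],-1)
for y0 in (-80,-60,-45): 
    m=(abs(Q[...,1]-y0)<5)&(Q[...,2]>118)&(Q[...,2]<140); P=Q[m]; print('rod y',y0,P[:,0].min().round(1),P[:,0].max().round(1),P[:,2].max().round(1), P[P[:,2]>126.5][:,0].mean())
for y0 in (-10,30,60,80,100,110,120): 
    m=(abs(Q[...,1]-y0)<3)&(Q[...,2]>110)&(Q[...,2]<140); P=Q[m]; 
    if len(P): print('barrel y',y0,P[:,0].min().round(1),P[:,0].max().round(1),P[:,2].max().round(1))
m=(Q[...,2]>115)&(Q[...,2]<140)&(Q[...,0]<523)&(Q[...,0]>480)&(abs(Q[...,1])<60); P=Q[m]
b=P[P[:,0]<513]; print('ball',b.min(0).round(1),b.max(0).round(1))
m=(abs(Q[...,2]-105)<5)&(Q[...,0]>530); m[150:]=0; print('edge x',np.percentile(Q[m][:,0],.5), 'y',np.percentile(Q[m][:,1],[.2,99.8]))
m=(abs(Q[...,2]-132)<5)&(Q[...,0]>540)&(Q[...,0]<600); m[150:]=0; print('barrel/keeper y',Q[m][:,1].min(),Q[m][:,1].max())
m=(Q[...,2]>90)&(Q[...,2]<140)&(Q[...,0]<545)&(Q[...,0]>515)&(abs(Q[...,1])<60); P=Q[m];print('bar y',P[:,1].min(),P[:,1].max(),P[:,1].mean())
# triangulate ball centre: w2 vs scene vs side
A=load('scene0');B=load('side0')
def ray(d,u,v):
    r=d['world_from_camera'][:3,:3]@np.linalg.inv(d['mtx'])@[u,v,1]; return d['world_from_camera'][:3,3],r/np.linalg.norm(r)
rays=[ray(W,279.3,165),ray(A,140+531*.25,100+323*.25),ray(B,120+485*.3,130+238*.3)]
def tri(rs):
    M=sum(np.eye(3)-np.outer(r,r) for o,r in rs); b=sum((np.eye(3)-np.outer(r,r))@o for o,r in rs); return np.linalg.solve(M,b)
p=tri(rays);print('tri ball',p.round(1),[np.linalg.norm(np.cross(p-o,r)).round(1) for o,r in rays], tri(rays[:2]).round(1),tri([rays[0],rays[2]]).round(1),(p[:2]@X,p[:2]@Y))
E
```

```text
rod y -80 557.4 570.3 127.9 563.9262183070264
rod y -60 557.4 570.4 128.6 563.6389574546439
rod y -45 557.5 664.2 129.5 563.9217938306192
barrel y -10 494.5 576.8 133.9
barrel y 30 552.2 576.7 133.0
barrel y 60 552.3 628.7 133.5
barrel y 80 552.3 672.0 133.7
barrel y 100 551.7 667.4 134.2
barrel y 110 552.0 576.3 134.0
barrel y 120 660.9 660.9 110.4
ball [491.1 -11.6 115.6] [512.7   5.  127.2]
edge x 548.2089937375739 y [-135.83961128  151.52828617]
barrel/keeper y -124.8798654274203 110.9461066366376
bar y -8.477281391684924 1.0694810258255698 -3.4454322946427784
tri ball [499.2  11.2 117.2] [np.float64(0.9), np.float64(0.8), np.float64(0.7)] [499.7  11.4 117.7] [498.9  11.9 118. ] (np.float64(499.2640267610904), np.float64(-4.682235288166371))
```

```bash
cat >> fr.py <<'E'
from h import go,st,np as _n
LK=(564.1,-3.3,121.0); OP=(564.1,90.7,121.0)
def tgt(xr,yr,z): return [*(xr*X+yr*Y),z]
def g(xr,yr,z):
    o,R=st(); p=o['ee_pos']; print('cur r-frame TCP',(p[:2]@X).round(1),(p[:2]@Y).round(1),p[2].round(1)); 
    go(tgt(xr,yr,z),Y)
E
python3 - <<'E'
from fr import *
from h import *
print(ctrl.grip_depth); g(522.1,-3.4,150); o,R=st();print(R.round(4))
E
```

```text
18.700000000000003
cur r-frame TCP 504.1 27.6 334.9
t 1.92 pos [503.   43.6 334.9] F [1.4 4.  0.3] w 88.1
tool xyz shift [184.6  17.7  32.9] norm 188.4
turn 0.0011
[[ 9.000e-04  9.995e-01  3.290e-02]
 [ 1.070e-02  3.290e-02 -9.994e-01]
 [-9.999e-01  1.300e-03 -1.060e-02]]
```

Request:
{"api": "send_rows", "payload": {
  "rows": [
    [10, 4, 8, 0],
    [30, 4, 8, 0],
    [30, 4, 7, 0],
    [30, 3, 6, 0],
    [25, 2, 3, 0],
    [20, 1, 1, 0],
    [15, 0, 0, 0],
    [12, 0, 0, 0],
    [8, 0, 0, 0],
    [0, 0, 0, 0]
  ]
}}

```text
t: 2.75
ee_pos: [522.0, 6.7, 141.5]
orientation: [1.189, 1.234, -1.179]
ft_force: [-0.6, -0.2, 0.4]
width: 87.6
```

Run:
```python
from fr import *
from h import *
g(522.1,-3.4,102.3); o,R=st();print(R.round(4)); snap('wrist','w3')
```

```text
cur r-frame TCP 522.0 -9.9 141.5
t 2.75 pos [522.    6.7 141.5] F [-0.6 -0.2  0.4] w 87.6
tool xyz shift [39.2  0.2 -6.1] norm 39.7
turn 0.0048
[[-0.0013  0.9993  0.0365]
 [ 0.0094  0.0365 -0.9993]
 [-1.     -0.001  -0.0095]]
```

View pics/w3.png

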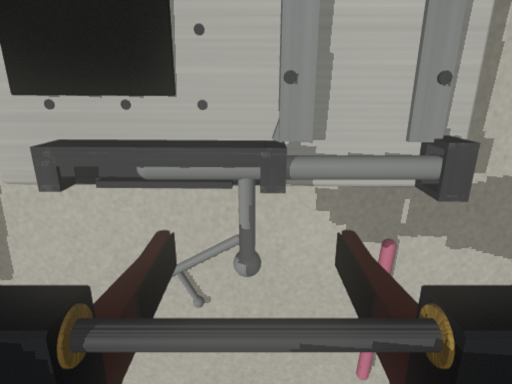

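Request:
{"api": "send_rows", "payload": {
  "rows": [
    [0, 0, -4, 0],
    [8, 0, -2, 0],
    [10, 0, 0, 0],
    [10, 0, 0, 0],
    [8, 0, 0, 0],
    [3, 0, 0, 0],
    [0, 0, 0, 0]
  ]
}}

```text
t: 3.38
ee_pos: [524.4, 13.1, 102.3]
orientation: [1.192, 1.229, -1.174]
ft_force: [-0.1, -0.2, -0.4]
width: 88.0
```

Run:
```python
from fr import *
from h import *
g(522.1,-3.4,102.3); snap('wrist','w4')
```

```text
cur r-frame TCP 524.6 -3.6 102.3
t 3.38 pos [524.4  13.1 102.3] F [-0.1 -0.2 -0.4] w 88.0
tool xyz shift [ 0.  -2.5 -0.2] norm 2.5
turn 0.0047
```

View pics/w4.png

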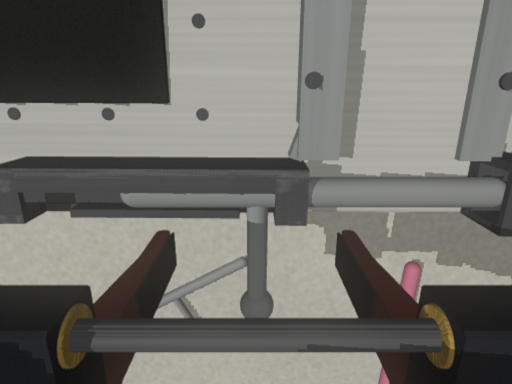

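The bar is centred between the fingers (col 257), so I'll close on it.

Request:
{"api": "send_rows", "payload": {
  "rows": [
    [0, -2.5, 0, 0],
    [0, 0, 0, 0],
    [0, 0, 0, 0],
    [0, 0, 0, 0],
    [0, 0, 0, 0],
    [0, 0, 0, 0],
    [0, 0, 0, 0]
  ],
  "fingers": 0
}}

```text
t: 4.02
ee_pos: [522.7, 13.0, 103.8]
orientation: [1.193, 1.227, -1.172]
ft_force: [0.1, 0.8, -0.5]
width: 44.7
```

Run:
```python
from fr import *
from h import *
g(522.1,-3.4,102.3); 
for th in (10,20,30,40,52):
    t=np.radians(th); print(th, 'dx',42*(1-np.cos(t)),'dz',42*np.sin(t))
```

```text
cur r-frame TCP 522.8 -3.6 103.8
t 4.02 pos [522.7  13.  103.8] F [ 0.1  0.8 -0.5] w 44.7
tool xyz shift [ 1.5 -0.7 -0.2] norm 1.7
turn 0.0048
10 dx 0.6380743734872631 dz 7.293223462011074
20 dx 2.532909926991846 dz 14.364846019678087
30 dx 5.626933041053574 dz 20.999999999999996
40 dx 9.826133389002923 dz 26.99707960683465
52 dx 16.14221803632235 dz 33.096451651482326
```

Request:
{"api": "send_rows", "payload": {
  "rows": [
    [1, 0, 0, 0],
    [0, 0, 0, 0],
    [0, 0, 0, 0],
    [0, 0, 0, 0],
    [0, 0, 0, 0],
    [0, 0, 0, 0],
    [0, 0, 0, 0],
    [0, 0, 0, 0]
  ],
  "fingers": 0
}}

```text
t: 4.68
ee_pos: [522.8, 13.0, 102.9]
orientation: [1.193, 1.227, -1.172]
ft_force: [-1.0, -0.3, 0.5]
width: 9.0
```

Request:
{"api": "send_rows", "payload": {
  "rows": [
    [-3.6, 0.1, 0, 0],
    [-3.7, 0.5, 0, 0],
    [-3.6, 0.8, 0, 0],
    [-3.5, 1.1, 0, 0],
    [-3.4, 1.4, 0, 0],
    [-3.2, 1.7, 0, 0],
    [-3.1, 2, 0, 0],
    [-2.9, 2.2, 0, 0],
    [0, 0, 0, 0]
  ]
}}

```text
t: 5.43
ee_pos: [528.8, 13.0, 128.9]
orientation: [1.188, 1.234, -1.179]
ft_force: [1.6, -0.4, -7.5]
width: 9.3
```

Run:
```python
from fr import *
from h import *
g(564.1-25.9,-3.4,102.3+33.1); o,R=st(); p=o['ee_pos'];print(o['moment']);dx=564.1-p[:2]@X;dz=p[2]+18.7-121;print('ang',np.degrees(np.arctan2(dz,dx)),np.hypot(dx,dz))
```

```text
cur r-frame TCP 529.0 -3.8 128.9
t 5.43 pos [528.8  13.  128.9] F [ 1.6 -0.4 -7.5] w 9.3
tool xyz shift [-6.5  9.2 -0.4] norm 11.3
turn 0.0049
[-0.05996587  0.02628027  0.03592123]
ang 37.14811375481332 44.09730409566699
```

Request:
{"api": "send_rows", "payload": {
  "rows": [
    [-2.5, 2.8, 0, 0],
    [-2.3, 2.8, 0, 0],
    [-2, 2.6, 0, 0],
    [-1.2, 1.8, 0, 0],
    [0, 0, 0, 0]
  ]
}}

```text
t: 5.85
ee_pos: [535.0, 13.2, 135.5]
orientation: [1.183, 1.242, -1.187]
ft_force: [-0.9, -0.8, -7.9]
width: 9.4
```

```bash
cat >> fr.py <<'E'
def ang():
    o,R=st(); p=o['ee_pos'];dx=564.1-p[:2]@X;dz=p[2]+18.7-121;print('ang',_n.degrees(_n.arctan2(dz,dx)).round(1),_n.hypot(dx,dz).round(1),'M',o['moment'].round(2))
E
python3 - <<'E'
from fr import *
from h import *
g(564.1-25.9,90.7,102.3+33.1); ang(); snap('side','s1');snap('wrist','w5')
i=cv2.imread('pics/s1.png')[130:280,120:360];cv2.imwrite('pics/s1z.png',cv2.resize(i,None,fx=3.3,fy=3.3,interpolation=cv2.INTER_CUBIC))
E
```

```text
cur r-frame TCP 535.2 -3.8 135.5
t 5.85 pos [535.   13.2 135.5] F [-0.9 -0.8 -7.9] w 9.4
tool xyz shift [  0.9   3.5 -94.5] norm 94.6
turn 0.0053
ang 48.9 44.0 M [-0.03  0.37  0.06]
```

View pics/s1z.png

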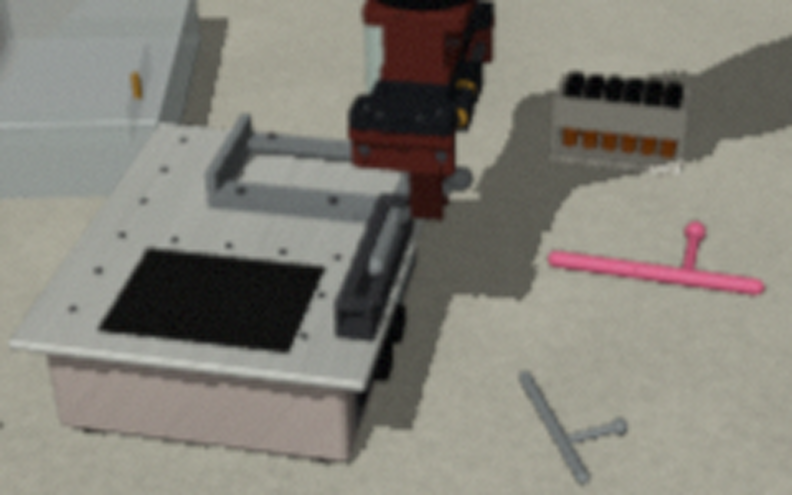

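View pics/w5.png

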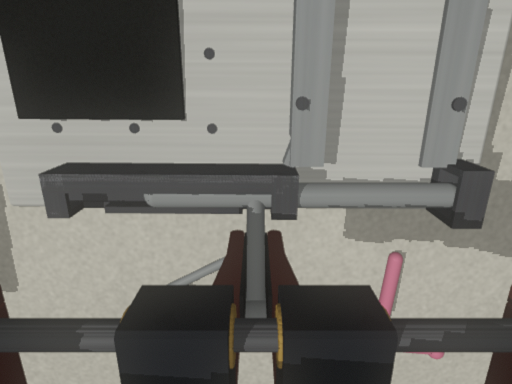

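The side view shows the handle raised at about 49°, with the ball at (460,180) of the crop. Next I slide it to +y.

Request:
{"api": "send_rows", "payload": {
  "rows": [
    [0, 0.5, -6, 0],
    [0, 0.3, -10, 0],
    [0, 0, -12, 0],
    [0, 0, -12, 0],
    [0, 0, -12, 0],
    [0, 0, -10, 0],
    [0, 0, -8, 0],
    [0, 0, 0, 0]
  ]
}}

```text
t: 6.62
ee_pos: [535.6, 78.1, 135.3]
orientation: [1.178, 1.229, -1.19]
ft_force: [-1.0, 3.2, -10.6]
width: 9.4
```

Run:
```python
from fr import *
from h import *
g(564.1-27.7,90.7,135.4); ang()
```

```text
cur r-frame TCP 537.9 61.1 135.3
t 6.62 pos [535.6  78.1 135.3] F [ -1.    3.2 -10.6] w 9.4
tool xyz shift [ -0.2  -1.4 -29.6] norm 29.7
turn 0.0033
ang 51.5 42.1 M [ 0.53  0.43 -0.05]
```

Request:
{"api": "send_rows", "payload": {
  "rows": [
    [0, -0.3, -8, 0],
    [0, -0.3, -8, 0],
    [0, -0.3, -7, 0],
    [0, 0, -4, 0],
    [0, 0, -2, 0],
    [0, 0, 0, 0]
  ]
}}

```text
t: 7.12
ee_pos: [534.7, 106.0, 135.2]
orientation: [1.177, 1.224, -1.19]
ft_force: [-1.3, -1.3, -10.3]
width: 9.6
```

Run:
```python
from fr import *
from h import *
g(564.1-27.7,90.5,135.4); ang(); snap('wrist','w6')
```

```text
cur r-frame TCP 537.8 89.0 135.2
t 7.12 pos [534.7 106.  135.2] F [ -1.3  -1.3 -10.3] w 9.6
tool xyz shift [-0.2 -1.4 -1.5] norm 2.1
turn 0.0027
ang 51.4 42.1 M [-0.32  0.46 -0.08]
```

View pics/w6.png

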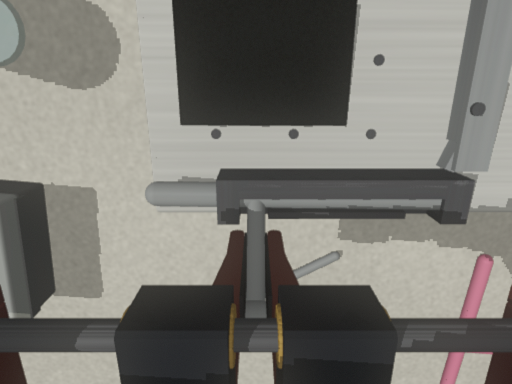

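The rod is drawn back, and the handle (col 257) sits over the open notch (cols 240–270). I'll lower it along the arc.

Request:
{"api": "send_rows", "payload": {
  "rows": [
    [2.4, -2.6, -1, 0],
    [2.6, -2.4, 0, 0],
    [2.9, -2.2, 0, 0],
    [3.1, -2, 0, 0],
    [3.2, -1.7, 0, 0],
    [3.4, -1.4, 0, 0],
    [3.5, -1.1, 0, 0],
    [3.6, -0.8, 0, 0],
    [0, 0, 0, 0]
  ]
}}

```text
t: 7.92
ee_pos: [532.2, 107.8, 128.9]
orientation: [1.197, 1.204, -1.165]
ft_force: [0.3, 0.3, -2.8]
width: 9.2
```

Run:
```python
from fr import *
from h import *
g(564.1-42,90.5,102.3); ang()
```

```text
cur r-frame TCP 535.4 90.8 128.9
t 7.92 pos [532.2 107.8 128.9] F [ 0.3  0.3 -2.8] w 9.2
tool xyz shift [ 26.2 -14.    0.3] norm 29.7
turn 0.002
ang 42.8 39.2 M [0.09 0.06 0.01]
```

Run:
```python
from fr import *
from h import *
o,R=st(); print(o['qpos'].round(3),o['qvel'].round(3),o['joint_torque'].round(1)); print(R.round(4)); ang()
snap('wrist','w7');snap('side','s2');i=cv2.imread('pics/s2.png')[130:280,120:360];cv2.imwrite('pics/s2z.png',cv2.resize(i,None,fx=3.3,fy=3.3,interpolation=cv2.INTER_CUBIC))
g(564.1-42,90.5,102.3)
```

```text
[ 0.181  0.425  1.895 -0.008  0.795  1.724] [ 0.001 -0.038 -0.015  0.01   0.013 -0.003] [ -0.  -49.8 -21.9  -0.1  -0.1   0. ]
[[ 2.770e-02  9.990e-01  3.370e-02]
 [-6.000e-04  3.370e-02 -9.994e-01]
 [-9.996e-01  2.760e-02  1.500e-03]]
ang 42.8 39.2 M [0.09 0.06 0.01]
cur r-frame TCP 535.8 91.0 128.7
t 8.02 pos [532.6 108.  128.7] F [ 0.5  0.5 -2.3] w 9.7
tool xyz shift [ 26.  -14.4   0.5] norm 29.7
turn 0.0018
```

View pics/w7.png

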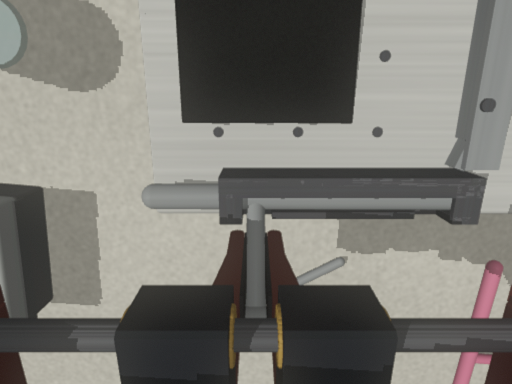

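View pics/s2z.png

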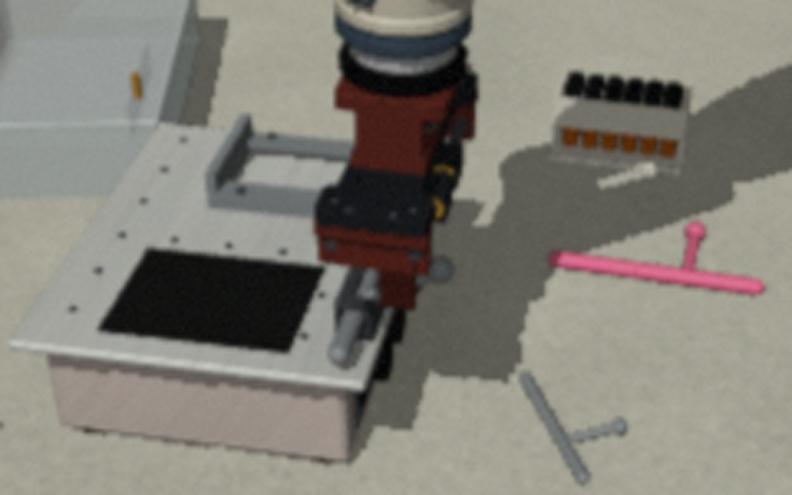

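Run:
```python
from fr import *
from h import *
def ray(d,u,v):
    r=d['world_from_camera'][:3,:3]@np.linalg.inv(d['mtx'])@[u,v,1]; return d['world_from_camera'][:3,3],r
for tag,u,v,yr in (('side0',120+485*.3,130+238*.3,-3.4),('s1',120+460/3.3,130+179/3.3,-3.6),('s2',120+441/3.3,130+268/3.3,90.8)):
    o,r=ray(load(tag),u,v); s=(yr-o[:2]@Y)/(r[:2]@Y); p=o+s*r; dx=564.1-p[:2]@X; dz=p[2]-121; print(tag,p.round(1),dx.round(1),dz.round(1),np.degrees(np.arctan2(dz,dx)).round(1),np.hypot(dx,dz).round(1))
```

```text
side0 [498.2  12.4 118.6] 65.7 -2.4 -2.1 65.8
s1 [512.8  12.7 164.1] 51.1 43.1 40.1 66.9
s2 [505.4 106.9 156.3] 55.5 35.3 32.4 65.8
```

Request:
{"api": "send_rows", "payload": {
  "rows": [
    [3.2, -1.7, 0, 0],
    [3.4, -1.5, 0, 0],
    [3.5, -1.3, 0, 0]
  ]
}}

```text
t: 8.27
ee_pos: [530.5, 108.2, 122.1]
orientation: [1.2, 1.2, -1.16]
ft_force: [-5.4, -3.5, 11.9]
width: 9.3
```

Run:
```python
from fr import *
from h import *
g(564.1-42,90.5,102.3);ang()
```

```text
cur r-frame TCP 533.6 91.3 122.1
t 8.27 pos [530.5 108.2 122.1] F [-5.4 -3.5 11.9] w 9.3
tool xyz shift [ 19.4 -12.2   0.8] norm 22.9
turn 0.0019
ang 33.0 36.3 M [-0.39  0.65 -0.04]
```

Request:
{"api": "send_rows", "payload": {
  "rows": [
    [2, -5, -0.2, 0],
    [2.5, -5, -0.2, 0],
    [2.5, -4, -0.2, 0],
    [3, -3, 0, 0]
  ]
}}

```text
t: 8.6
ee_pos: [528.8, 108.6, 118.6]
orientation: [1.216, 1.177, -1.133]
ft_force: [-2.9, -2.9, 9.8]
width: 9.2
```

Run:
```python
from fr import *
from h import *
g(564.1-42,90.5,102.3);ang()
```

```text
cur r-frame TCP 532.0 91.7 118.6
t 8.6 pos [528.8 108.6 118.6] F [-2.9 -2.9  9.8] w 9.2
tool xyz shift [ 15.6 -11.    1.2] norm 19.1
turn 0.0036
ang 26.9 36.0 M [-0.26  0.22  0.01]
```

Request:
{"api": "send_rows", "payload": {
  "rows": [
    [0, 0, 0, 0],
    [0, 0, 0, 0],
    [0, 0, 0, 0]
  ],
  "fingers": 0.6
}}

```text
t: 8.85
ee_pos: [530.9, 109.2, 119.7]
orientation: [1.219, 1.174, -1.129]
ft_force: [0.3, 0.3, -0.4]
width: 25.4
```

Run:
```python
from fr import *
from h import *
o,R=st(); print(R.round(4),o['qpos'].round(3)); 
g(564.1-42,90.5,140);ang();snap('wrist','w8')
```

```text
[[ 0.0723  0.9968  0.0351]
 [ 0.0045  0.0348 -0.9994]
 [-0.9974  0.0724 -0.002 ]] [ 0.186  0.423  1.932 -0.014  0.715  1.732]
cur r-frame TCP 534.1 92.3 119.7
t 8.85 pos [530.9 109.2 119.7] F [ 0.3  0.3 -0.4] w 25.4
tool xyz shift [-21.1 -10.5   1.7] norm 23.6
turn 0.0032
ang 30.2 34.7 M [0.03 0.07 0.02]
```

View pics/w8.png

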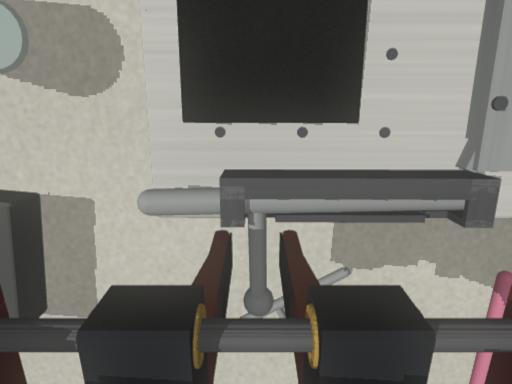

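The handle has dropped level in the open notch, with the ball at (258,300). I'll retreat upward and check.

Request:
{"api": "send_rows", "payload": {
  "rows": [
    [-3, 0, 0, 0],
    [-8, 0, 0, 0],
    [-20, 0, 0, 0],
    [-30, 0, 0, 0],
    [-30, 0, 0, 0],
    [-25, -10, 20, 0],
    [0, -10, 36, 0],
    [0, -10, 36, 0],
    [0, -10, 36, 0],
    [0, -10, 36, 0]
  ],
  "fingers": 1
}}

```text
t: 9.73
ee_pos: [479.7, -56.2, 242.2]
orientation: [1.213, 1.176, -1.116]
ft_force: [0.0, 0.3, -0.1]
width: 87.8
```

Run:
```python
from fr import *
from h import *
snap('side','s3');i=cv2.imread('pics/s3.png')[130:280,120:360];cv2.imwrite('pics/s3z.png',cv2.resize(i,None,fx=3.3,fy=3.3,interpolation=cv2.INTER_CUBIC))
o,R=st(); print(R.round(4),o['qpos'].round(3),o['qvel'].round(2)); 
go([434.5,-322.3,150],[0.004,1])
```

```text
[[ 7.650e-02  9.961e-01  4.420e-02]
 [ 2.700e-03  4.410e-02 -9.990e-01]
 [-9.971e-01  7.660e-02  7.000e-04]] [-0.162  0.151  1.966  0.018  0.949  1.355] [ 0.1   0.02 -0.02  0.01  0.    0.19]
t 9.78 pos [478.3 -61.3 242.1] F [-0.7 -2.6  0.2] w 87.7
tool xyz shift [ 87.7 -62.2 258.7] norm 280.2
turn 0.0481
```

View pics/s3z.png

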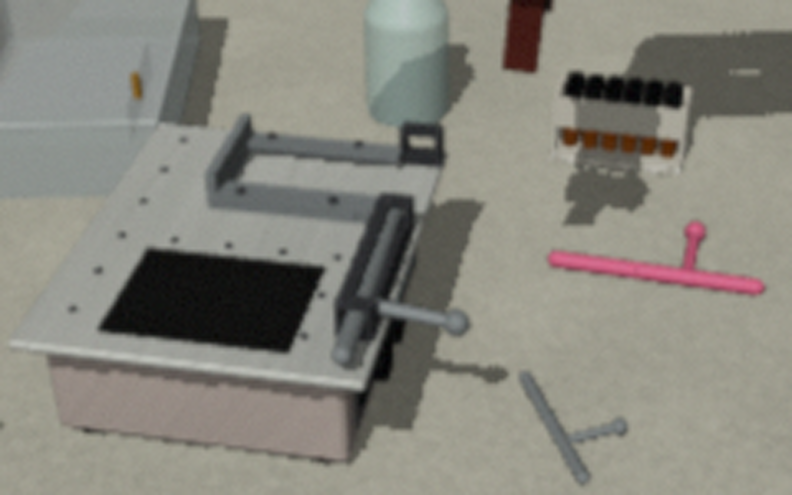

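The bolt is open and the handle level at (420,315). Now to the rack.

Request:
{"api": "send_rows", "payload": {
  "rows": [
    [4, -8, 34, 0.024],
    [8, -8, 34, 0.024],
    [8, -8, 34, 0],
    [8, -8, 34, 0],
    [8, -8, 34, 0],
    [8, -8, 34, 0],
    [8, -6, 26, 0],
    [8, -4, 14, 0],
    [5, 0, 4, 0],
    [0, 0, 0, 0]
  ]
}}

```text
t: 10.62
ee_pos: [424.9, -324.2, 177.1]
orientation: [1.256, 1.139, -1.151]
ft_force: [0.3, -0.4, 0.5]
width: 88.1
```

Run:
```python
from fr import *
from h import *
o,R=st(); print(R.round(4),o['qvel'].round(2)); 
d=snap('wrist','w9'); C=cloud(d)
m=(C[...,2]>55)&(C[...,2]<75); m[280:]=0
nb,l,s,c=cv2.connectedComponentsWithStats(m.astype(np.uint8));k=1+s[1:,4].argmax();P=C[l==k]
print(s[k],cv2.minAreaRect(P[:,:2].astype(np.float32)),np.percentile(P[:,2],[5,50,95]))
go([434.5,-322.3,100],[0.004,1])
```

```text
[[ 8.810e-02  9.961e-01 -9.600e-03]
 [-1.300e-03 -9.600e-03 -1.000e+00]
 [-9.961e-01  8.810e-02  4.000e-04]] [-0.01 -0.01 -0.    0.    0.02  0.  ]
[ 228  122   54  132 5785] ((432.53375244140625, -322.7537536621094), (46.169715881347656, 119.91402435302734), 89.42185974121094) [55.33355277 66.21873451 68.16053608]
t 10.67 pos [ 425.1 -323.7  177.5] F [0.  0.1 0.1] w 87.9
tool xyz shift [78.   2.5 -1.6] norm 78.1
turn -0.0049
```

View pics/w9.png

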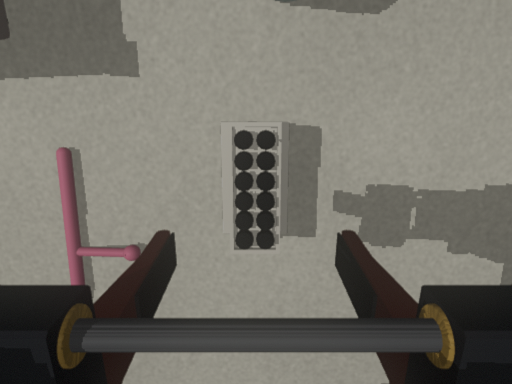

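Run:
```python
from fr import *
from h import *
go([434.5,-322.5,34.5],[0.006,1])
```

```text
t 10.67 pos [ 425.1 -323.7  177.5] F [0.  0.1 0.1] w 87.9
tool xyz shift [143.3  -3.2  -1.4] norm 143.3
turn -0.0029
```

Request:
{"api": "send_rows", "payload": {
  "rows": [
    [10, -1, -1, 0],
    [25, -1, -0.4, 0],
    [30, -1, 0, 0],
    [30, 0, 0, 0],
    [20, 0, 0, 0],
    [10, 0, 0, 0],
    [8, 0, 0, 0],
    [4, 0, 0, 0],
    [0, 0, 0, 0]
  ]
}}

```text
t: 11.42
ee_pos: [441.1, -314.6, 39.1]
orientation: [1.247, 1.136, -1.139]
ft_force: [-0.9, 0.1, 0.1]
width: 87.7
```

Run:
```python
from fr import *
from h import *
go([434.5,-322.5,34.5],[0.006,1]);o,R=st(); print(R.round(4))
```

```text
t 11.42 pos [ 441.1 -314.6   39.1] F [-0.9  0.1  0.1] w 87.7
tool xyz shift [ 4.  -7.   7.8] norm 11.3
turn 0.0092
[[ 0.0953  0.9954  0.0027]
 [-0.0048  0.0032 -1.    ]
 [-0.9954  0.0953  0.0051]]
```

Request:
{"api": "send_rows", "payload": {
  "rows": [
    [0, -3, 3, 0],
    [0, -3, 3, 0],
    [2, -1, 2, 0],
    [2, 0, 0, 0],
    [0, 0, 0, 0]
  ]
}}

```text
t: 11.83
ee_pos: [435.8, -325.1, 38.0]
orientation: [1.246, 1.13, -1.137]
ft_force: [-0.4, -0.1, 0.1]
width: 87.5
```

Run:
```python
from fr import *
from h import *
go([434.5,-322.5,34.5],[0.006,1]);o,R=st(); print(R.round(4))
```

```text
t 11.83 pos [ 435.8 -325.1   38. ] F [-0.4 -0.1  0.1] w 87.5
tool xyz shift [ 3.3 -1.7 -2.6] norm 4.6
turn 0.0097
[[ 0.1005  0.9949  0.0028]
 [-0.009   0.0037 -1.    ]
 [-0.9949  0.1005  0.0094]]
```

Run:
```python
from h import *
for t,v in ((.98,[1.213,1.214,-1.209]),(1.87,[1.192,1.229,-1.184]),(2.75,[1.189,1.234,-1.179]),(3.38,[1.192,1.229,-1.174]),(4.02,[1.193,1.227,-1.172]),(4.68,[1.193,1.227,-1.172]),(5.43,[1.188,1.234,-1.179]),(5.85,[1.183,1.242,-1.187]),(6.62,[1.178,1.229,-1.19]),(7.12,[1.177,1.224,-1.19]),(7.92,[1.197,1.204,-1.165]),(8.27,[1.2,1.2,-1.16]),(8.6,[1.216,1.177,-1.133]),(8.85,[1.219,1.174,-1.129]),(9.73,[1.213,1.176,-1.116]),(10.62,[1.256,1.139,-1.151]),(11.42,[1.247,1.136,-1.139]),(11.83,[1.246,1.13,-1.137])):
    R=Ro.from_rotvec(v).as_matrix(); x=R.T@[0,0,-1]; print(t,'pitch(about z)',np.degrees(np.arctan2(-x[1],x[0])).round(2),'roll(about y)',np.degrees(np.arctan2(x[2],x[0])).round(2))
```

```text
0.98 pitch(about z) -0.11 roll(about y) 0.3
1.87 pitch(about z) -0.03 roll(about y) 0.41
2.75 pitch(about z) -0.06 roll(about y) 0.55
3.38 pitch(about z) 0.32 roll(about y) 0.54
4.02 pitch(about z) 0.48 roll(about y) 0.52
4.68 pitch(about z) 0.48 roll(about y) 0.52
5.43 pitch(about z) -0.08 roll(about y) 0.52
5.85 pitch(about z) -0.7 roll(about y) 0.53
6.62 pitch(about z) -0.42 roll(about y) -0.14
7.12 pitch(about z) -0.26 roll(about y) -0.36
7.92 pitch(about z) 1.57 roll(about y) -0.07
8.27 pitch(about z) 1.92 roll(about y) -0.05
8.6 pitch(about z) 3.87 roll(about y) 0.04
8.85 pitch(about z) 4.16 roll(about y) 0.09
9.73 pitch(about z) 4.47 roll(about y) 0.09
10.62 pitch(about z) 5.06 roll(about y) -0.01
11.42 pitch(about z) 5.48 roll(about y) -0.31
11.83 pitch(about z) 5.75 roll(about y) -0.53
```

Request:
{"api": "send_rows", "payload": {
  "rows": [
    [2, -1, -1.5, 0],
    [2, 0, 0, 0],
    [0, 0, 0, 0],
    [0, 0, 0, 0],
    [0, 0, 0, 0],
    [0, 0, 0, 0],
    [0, 0, 0, 0],
    [0, 0, 0, 0]
  ],
  "fingers": 0.3
}}

```text
t: 12.5
ee_pos: [435.3, -324.0, 34.2]
orientation: [1.247, 1.128, -1.137]
ft_force: [-1.3, -1.0, 0.2]
width: 46.0
```

Run:
```python
from fr import *
from h import *
go([434.5,-322.5,34.5],[0.006,1]);o,R=st(); print(R.round(4));snap('wrist','w10')
```

```text
t 12.5 pos [ 435.3 -324.    34.2] F [-1.3 -1.   0.2] w 46.0
tool xyz shift [-0.4 -0.8 -1.5] norm 1.7
turn 0.0088
[[ 0.1014  0.9948  0.0019]
 [-0.0097  0.0029 -0.9999]
 [-0.9948  0.1014  0.01  ]]
```

View pics/w10.png

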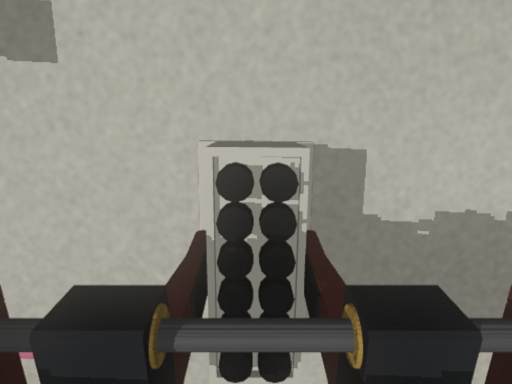

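Request:
{"api": "send_rows", "payload": {
  "rows": [
    [0, 0, 0, 0],
    [0, 0, 0, 0],
    [0, 0, 0, 0],
    [-3, 0, 0, 0],
    [-8, 0, 0, 0],
    [-15, 0, 0, 0],
    [-20, 0, 0, 0],
    [-20, 0, 0, 0],
    [-20, 0, 0, 0],
    [-20, 0, 0, 0]
  ],
  "fingers": 0
}}

```text
t: 13.38
ee_pos: [420.0, -319.3, 140.1]
orientation: [1.248, 1.143, -1.141]
ft_force: [-0.5, -1.5, -2.3]
width: 46.0
```

Run:
```python
from fr import *
from h import *
g(485,-66.8,182);o,R=st(); print(R.round(4));snap('side','s4')
```

```text
cur r-frame TCP 409.6 -332.5 140.1
t 13.38 pos [ 420.  -319.3  140.1] F [-0.5 -1.5 -2.3] w 46.0
tool xyz shift [ -36.    71.2 -267.7] norm 279.4
turn -0.0287
[[ 9.020e-02  9.959e-01  2.800e-03]
 [-9.000e-04  2.900e-03 -1.000e+00]
 [-9.959e-01  9.020e-02  1.200e-03]]
```

View pics/s4.png

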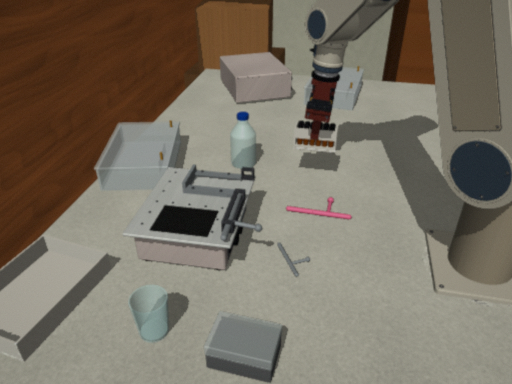

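Request:
{"api": "send_rows", "payload": {
  "rows": [
    [-10, 2, -10, -0.028],
    [-10, 6, -22, 0],
    [-8, 9, -34, 0],
    [-4, 9, -34, 0],
    [0, 9, -34, 0],
    [0, 9, -34, 0],
    [0, 9, -34, 0],
    [0, 8, -28, 0],
    [0, 4, -14, 0],
    [0, 0, -4, 0]
  ]
}}

```text
t: 14.27
ee_pos: [476.9, -62.8, 182.8]
orientation: [1.228, 1.138, -1.121]
ft_force: [0.5, 1.2, -2.3]
width: 46.2
```

Run:
```python
from fr import *
from h import *
g(485,-66.8,182);o,R=st(); print(R.round(4),o['qvel'].round(2))
```

```text
cur r-frame TCP 474.7 -77.9 182.8
t 14.27 pos [476.9 -62.8 182.8] F [ 0.5  1.2 -2.3] w 46.2
tool xyz shift [  1.7  10.1 -11.2] norm 15.2
turn -0.005
[[ 0.1014  0.9945  0.0255]
 [-0.0099  0.0266 -0.9996]
 [-0.9948  0.1011  0.0125]] [ 0.13 -0.02  0.03 -0.02 -0.01  0.11]
```

Request:
{"api": "send_rows", "payload": {
  "rows": [
    [0, 4, -5, -0.005],
    [3, 3, -4, 0],
    [8, 2, -2, 0],
    [10, 1, 0, 0],
    [10, 1, 0, 0],
    [5, 0, 0, 0],
    [0, 0, 0, 0]
  ]
}}

```text
t: 14.85
ee_pos: [491.1, -53.1, 142.8]
orientation: [1.223, 1.142, -1.12]
ft_force: [-0.1, -0.2, -2.8]
width: 45.8
```

Run:
```python
from fr import *
from h import *
g(485,-66.8,141);o,R=st(); print(R.round(4),o['qvel'].round(2))
d=snap('wrist','w11');snap('side','s5');snap('scene','c5')
i=cv2.imread('pics/s5.png')[110:260,140:380];cv2.imwrite('pics/s5z.png',cv2.resize(i,None,fx=3.3,fy=3.3,interpolation=cv2.INTER_CUBIC))
```

```text
cur r-frame TCP 489.1 -68.7 142.8
t 14.85 pos [491.1 -53.1 142.8] F [-0.1 -0.2 -2.8] w 45.8
tool xyz shift [ 1.4 -4.3 -1.9] norm 4.9
turn -0.0007
[[ 0.0991  0.9946  0.0297]
 [-0.0105  0.0309 -0.9995]
 [-0.995   0.0987  0.0135]] [-0.01  0.02  0.   -0.   -0.   -0.  ]
```

View pics/w11.png

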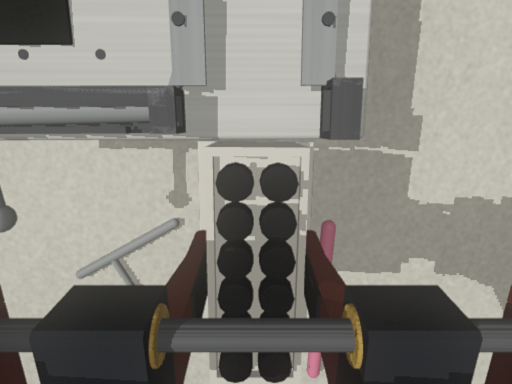

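View pics/s5z.png

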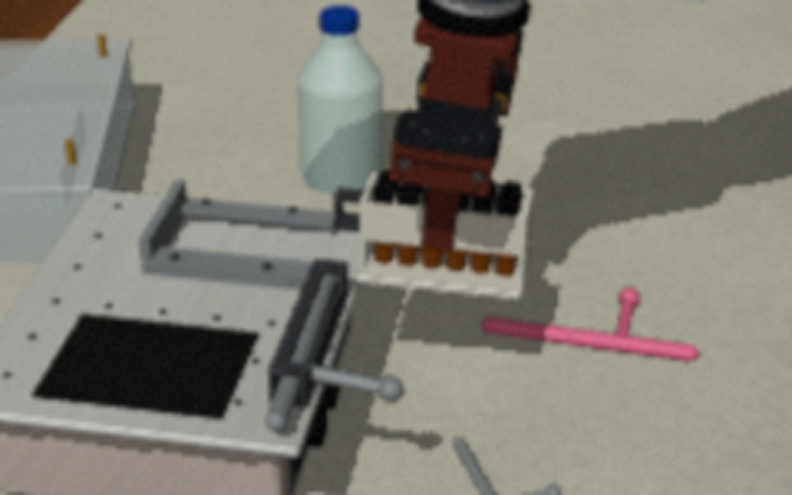

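Run:
```python
from fr import *
from h import *
d=load('w11');C=cloud(d);Q=np.stack([C[...,:2]@X,C[...,:2]@Y,C[...,2]],-1)
for x0 in (600,620,630):
    m=(abs(Q[...,0]-x0)<4)&(abs(Q[...,2]-119)<3)&(abs(Q[...,1]+67)<55);P=Q[m]
    L=P[P[:,1]>-67];Rr=P[P[:,1]<-67]
    if len(L) and len(Rr): print(x0,'lips inner',L[:,1].min(),Rr[:,1].max(),'mid',(L[:,1].min()+Rr[:,1].max())/2,'outer',L[:,1].max(),Rr[:,1].min(), 'z',np.median(P[:,2]))
    m=(abs(Q[...,0]-x0)<4)&(abs(Q[...,2]-105)<3)&(abs(Q[...,1]+67)<25);print('plat z',np.median(Q[m][:,2]))
m=(abs(Q[...,0]-564)<10)&(Q[...,2]>125)&(Q[...,2]<140);P=Q[m];print('barrel min y',P[P[:,1]>-67][:,1].min(),'keeper max y',P[P[:,1]<-67][:,1].max())
# rack top
m=(Q[...,2]>160)&(Q[...,2]<180)&(abs(Q[...,1]+67)<40)&(Q[...,0]<560);m[230:]=0;P=Q[m]
print('rack front',P[:,0].max(),'ymin/max',np.percentile(P[:,1],[1,99]))
# rack top height along x
for x0 in (505,515,525,535,545):
    k=abs(P[:,0]-x0)<4; print(x0,np.percentile(P[k][:,2],[50,95]).round(1))
```

```text
600 lips inner -40.57916856977006 -94.21418013383011 mid -67.39667435180009 outer -21.771657551102695 -113.17757242105145 z 118.66717053293684
plat z 104.75309209981711
620 lips inner -40.55423902397902 -94.21238894292298 mid -67.383313983451 outer -21.892131027927288 -112.91119844294386 z 118.66678752448013
plat z 104.72343458915128
plat z 104.38432680904506
barrel min y -25.83984846502441 keeper max y -108.16563006997018
rack front 547.367119699579 ymin/max [-90.76977031 -45.71955939]
505 [163.5 164.5]
515 [175.4 176.8]
525 [169.1 176.5]
535 [175.3 176.7]
545 [168.  169.3]
```

Request:
{"api": "send_rows", "payload": {
  "rows": [
    [1, 0, -1, 0],
    [1.2, 2, -0.3, 0],
    [0.5, 5, 0, 0],
    [0.7, 7, 0, 0],
    [0.7, 7, 0, 0],
    [0, 0, 0, 0]
  ]
}}

```text
t: 15.5
ee_pos: [516.5, -51.3, 144.1]
orientation: [1.226, 1.136, -1.116]
ft_force: [0.9, 0.2, -3.1]
width: 46.0
```

Run:
```python
from fr import *
from h import *
g(642.7,-67.6,140.7);o,R=st(); print(R.round(4),o['qvel'].round(2))
```

```text
cur r-frame TCP 514.6 -67.7 144.1
t 15.5 pos [516.5 -51.3 144.1] F [ 0.9  0.2 -3.1] w 46.0
tool xyz shift [ 16.8 127.1  -0.5] norm 128.2
turn -0.001
[[ 0.1053  0.994   0.0292]
 [-0.0112  0.0306 -0.9995]
 [-0.9944  0.1049  0.0144]] [ 0.   -0.    0.01 -0.    0.01 -0.  ]
```

Request:
{"api": "send_rows", "payload": {
  "rows": [
    [2, 0, 0, 0],
    [1.5, 0, 0, 0],
    [0, 0, 0, 0]
  ]
}}

```text
t: 15.75
ee_pos: [517.8, -51.2, 140.5]
orientation: [1.226, 1.136, -1.115]
ft_force: [0.0, 0.1, -2.9]
width: 46.1
```

Run:
```python
from fr import *
from h import *
g(642.7,-67.6,140.7);o,R=st(); print(R.round(4),o['qvel'].round(2))
```

```text
cur r-frame TCP 515.9 -67.7 140.5
t 15.75 pos [517.8 -51.2 140.5] F [ 0.   0.1 -2.9] w 46.1
tool xyz shift [ 13.1 126.1  -0.3] norm 126.8
turn -0.0004
[[ 0.1059  0.9939  0.0298]
 [-0.0112  0.0311 -0.9995]
 [-0.9943  0.1055  0.0145]] [ 0.  0. -0.  0.  0. -0.]
```

Request:
{"api": "send_rows", "payload": {
  "rows": [
    [1, 5, 0, 0],
    [1.2, 7, 0, 0],
    [1.2, 7, 0, 0],
    [0, 0, 0, 0]
  ]
}}

```text
t: 16.08
ee_pos: [535.6, -50.8, 139.7]
orientation: [1.223, 1.141, -1.119]
ft_force: [0.3, 0.3, -2.9]
width: 45.8
```

Run:
```python
from fr import *
from h import *
g(642.7,-67.6,140.7);o,R=st(); print(R.round(4),o['qvel'].round(2))
```

```text
cur r-frame TCP 533.8 -67.8 139.7
t 16.08 pos [535.6 -50.8 139.7] F [ 0.3  0.3 -2.9] w 45.8
tool xyz shift [  9.8 108.5  -0.4] norm 108.9
turn 0.0001
[[ 0.0998  0.9945  0.0304]
 [-0.0114  0.0317 -0.9994]
 [-0.9949  0.0994  0.0145]] [-0.   -0.01  0.01 -0.01  0.03 -0.  ]
```

Request:
{"api": "send_rows", "payload": {
  "rows": [
    [0.4, 5, 0, 0],
    [0.8, 8, 0, 0],
    [0.8, 8, 0, 0],
    [0.8, 8, 0, 0],
    [0.8, 8, 0, 0]
  ]
}}

```text
t: 16.5
ee_pos: [576.6, -49.6, 139.5]
orientation: [1.223, 1.14, -1.119]
ft_force: [0.2, -0.5, -2.7]
width: 45.8
```

Run:
```python
from fr import *
from h import *
g(642.7,-67.6,140.7);o,R=st(); print(R.round(4),o['qvel'].round(2),o['moment'].round(2));snap('wrist','w12');snap('side','s6')
i=cv2.imread('pics/s6.png')[110:260,140:380];cv2.imwrite('pics/s6z.png',cv2.resize(i,None,fx=3.3,fy=3.3,interpolation=cv2.INTER_CUBIC))
```

```text
cur r-frame TCP 574.8 -67.9 139.5
t 16.5 pos [576.6 -49.6 139.5] F [ 0.2 -0.5 -2.7] w 45.8
tool xyz shift [ 5.6 67.7 -0.4] norm 68.0
turn -0.0003
[[ 0.1003  0.9945  0.03  ]
 [-0.0113  0.0313 -0.9994]
 [-0.9949  0.0999  0.0144]] [ 0.03  0.14 -0.24 -0.    0.1   0.03] [0.08 0.1  0.02]
```

View pics/w12.png

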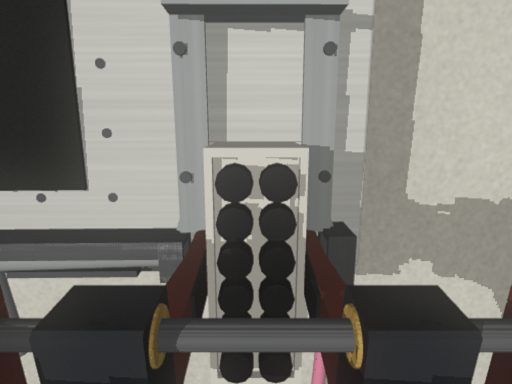

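View pics/s6z.png

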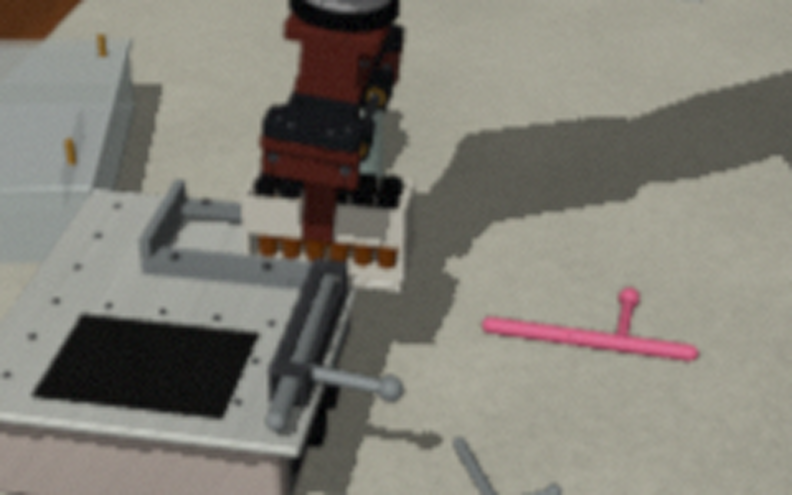

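The rack (cols 205–308) is entering centred between the rails (inner lips at 207 and 303).

Request:
{"api": "send_rows", "payload": {
  "rows": [
    [0.5, 6, 0, 0],
    [0.8, 8, 0, 0],
    [0.8, 8, 0, 0],
    [0.8, 8, 0, 0],
    [0.8, 8, 0, 0],
    [0.6, 6, 0, 0]
  ]
}}

```text
t: 17.1
ee_pos: [622.3, -48.1, 139.5]
orientation: [1.221, 1.144, -1.122]
ft_force: [-0.7, -0.0, -1.9]
width: 45.8
```

Run:
```python
from fr import *
from h import *
g(642.7,-67.6,140.7);o,R=st(); print(R.round(4),o['qvel'].round(2),o['moment'].round(2))
```

```text
cur r-frame TCP 620.4 -67.8 139.5
t 17.1 pos [622.3 -48.1 139.5] F [-0.7 -0.  -1.9] w 45.8
tool xyz shift [ 0.9 22.3 -0.2] norm 22.3
turn 0.0001
[[ 0.0963  0.9949  0.0305]
 [-0.0112  0.0317 -0.9994]
 [-0.9953  0.0959  0.0142]] [ 0.02  0.1  -0.18 -0.    0.08  0.02] [0.03 0.17 0.01]
```

Request:
{"api": "send_rows", "payload": {
  "rows": [
    [0.4, 4, 0, 0],
    [0.4, 4, 0, 0],
    [0.4, 4, 0, 0],
    [0.4, 4, 0, 0],
    [0.3, 3, 0, 0]
  ]
}}

```text
t: 17.52
ee_pos: [643.7, -47.4, 139.5]
orientation: [1.22, 1.144, -1.122]
ft_force: [-4.0, -0.8, 2.4]
width: 45.9
```

Run:
```python
from fr import *
from h import *
g(642.7,-67.6,140.7);o,R=st(); print(R.round(4),o['qvel'].round(2),o['moment'].round(2))
```

```text
cur r-frame TCP 641.9 -67.8 139.5
t 17.52 pos [643.7 -47.4 139.5] F [-4.  -0.8  2.4] w 45.9
tool xyz shift [-1.1  0.9 -0.2] norm 1.5
turn 0.0005
[[ 0.0953  0.995   0.0309]
 [-0.0112  0.0321 -0.9994]
 [-0.9954  0.0949  0.0142]] [ 0.01  0.05 -0.09 -0.02  0.12  0.01] [-0.07  1.02  0.04]
```

Request:
{"api": "send_rows", "payload": {
  "rows": [
    [0, 2, 0, 0],
    [0, 2, 0, 0],
    [0, 2.5, 0, 0]
  ]
}}

```text
t: 17.77
ee_pos: [643.8, -47.4, 139.3]
orientation: [1.214, 1.156, -1.134]
ft_force: [-13.3, -1.9, 8.8]
width: 46.2
```

Run:
```python
from fr import *
from h import *
g(642.7,-67.6,140.7);o,R=st(); print(R.round(4),o['qvel'].round(2),o['moment'].round(2));snap('wrist','w13');snap('side','s7');snap('scene','c7')
i=cv2.imread('pics/s7.png')[110:260,140:380];cv2.imwrite('pics/s7z.png',cv2.resize(i,None,fx=3.3,fy=3.3,interpolation=cv2.INTER_CUBIC))
```

```text
cur r-frame TCP 642.0 -67.8 139.3
t 17.77 pos [643.8 -47.4 139.3] F [-13.3  -1.9   8.8] w 46.2
tool xyz shift [-1.4  0.8 -0.2] norm 1.6
turn -0.0004
[[ 0.0797  0.9964  0.0303]
 [-0.0107  0.0313 -0.9995]
 [-0.9968  0.0794  0.0132]] [ 0.    0.02 -0.05 -0.    0.09  0.01] [ 0.25  1.87 -0.06]
```

View pics/w13.png

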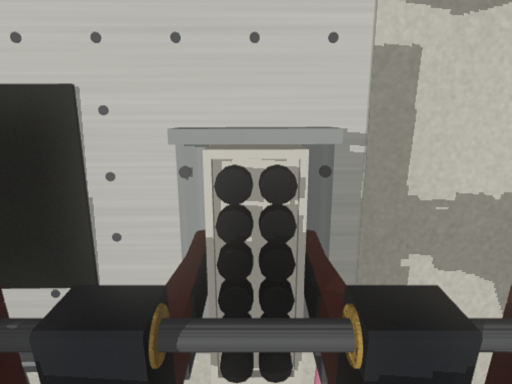

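View pics/s7z.png

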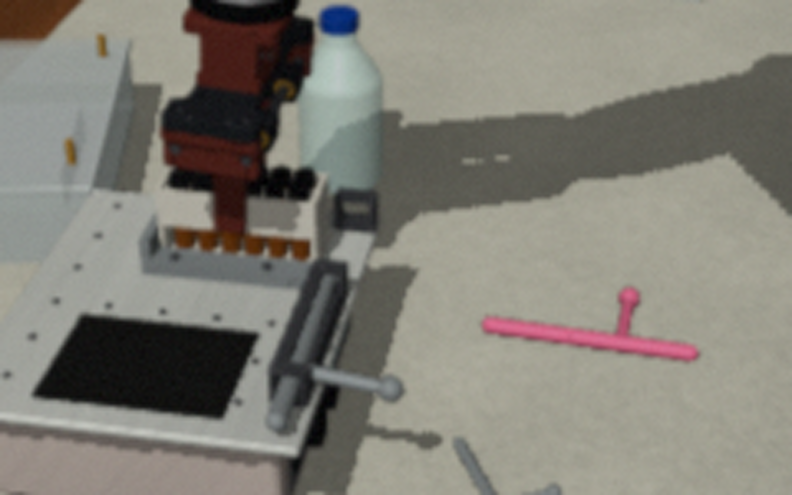

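The rack is home against the stop: it stopped moving at 13 N, and the stop bar touches the rack end at row 145. I'll release it and rise.

Request:
{"api": "send_rows", "payload": {
  "rows": [
    [0, 0, 0, 0],
    [0, 0, 0, 0],
    [0, 0, 0, 0],
    [0, 0, 0, 0],
    [-3, 0, 0, 0],
    [-8, 0, 0, 0],
    [-15, 0, 0, 0],
    [-20, 0, 0, 0],
    [-25, 0, 0, 0],
    [-10, 0, 0, 0]
  ],
  "fingers": 0.75
}}

```text
t: 18.75
ee_pos: [638.2, -46.3, 222.4]
orientation: [1.215, 1.156, -1.133]
ft_force: [0.4, -0.1, 0.6]
width: 66.0
```

Run:
```python
from fr import *
from h import *
g(523.6,90.7,200);o,R=st(); print(R.round(4),o['qvel'].round(2),o['moment'].round(2));d=snap('wrist','w14');C=cloud(d);Q=np.stack([C[...,:2]@X,C[...,:2]@Y,C[...,2]],-1)
m=(Q[...,2]>160)&(Q[...,2]<180)&(abs(Q[...,1]+67)<40)&(Q[...,0]<720)&(Q[...,0]>560);m[300:]=0;P=Q[m]
for x0 in range(580,705,10):
    k=abs(P[:,0]-x0)<5
    if k.any(): print(x0,np.percentile(P[k][:,2],[50,95]).round(1),P[k][:,1].min().round(1),P[k][:,1].max().round(1))
print(P[:,0].min(),P[:,0].max())
```

```text
cur r-frame TCP 636.4 -66.5 222.4
t 18.75 pos [638.2 -46.3 222.4] F [ 0.4 -0.1  0.6] w 66.0
tool xyz shift [  11.3 -114.4 -157.3] norm 194.8
turn -0.0008
[[ 0.0802  0.9963  0.0299]
 [-0.0103  0.0309 -0.9995]
 [-0.9967  0.0799  0.0128]] [ 0.   -0.13 -0.05 -0.    0.21 -0.  ] [ 0.03  0.05 -0.01]
580 [164.8 165.8] -89.7 -44.2
590 [171.9 173.2] -90.2 -44.2
600 [170.2 173.1] -90.2 -44.5
610 [172.  173.3] -89.9 -44.7
620 [169.2 173. ] -89.8 -44.2
630 [172.  173.2] -90.3 -44.4
640 [169.5 173. ] -90.2 -44.7
650 [171.8 173.2] -90.0 -44.3
660 [171.1 173. ] -90.3 -44.5
670 [171.5 173.1] -90.3 -44.7
680 [171.7 173.2] -90.1 -44.2
690 [171.1 173.1] -89.9 -44.5
700 [164.6 165.8] -90.4 -44.5
578.9338092604582 699.4063652505512
```

View pics/w14.png

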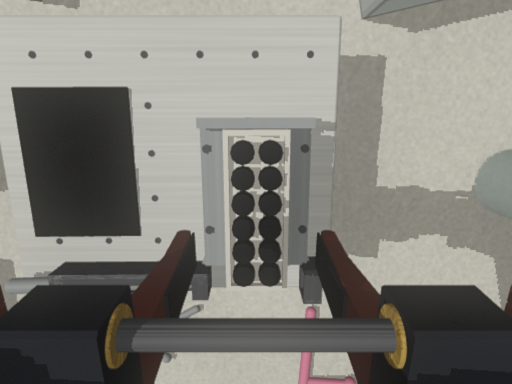

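The rack sits level: caps at 173.1 ± 0.1 along its whole length, front end at 699.4 against the stop's expected 700. Next is the handle.

Request:
{"api": "send_rows", "payload": {
  "rows": [
    [0, -10, -14, 0],
    [0, -18, -25, 0],
    [0, -24, -32, 0],
    [0, -24, -32, 0],
    [2, -20, -28, 0],
    [8, -10, -14, 0],
    [10, -3, -4, 0],
    [10, 0, 0, 0],
    [8, 0, 0, 0],
    [0, 0, 0, 0]
  ],
  "fingers": 0.6
}}

```text
t: 19.63
ee_pos: [516.6, 106.9, 166.5]
orientation: [1.215, 1.156, -1.136]
ft_force: [-0.4, -0.8, -1.1]
width: 52.5
```

Run:
```python
from fr import *
from h import *
g(523.6,90.7,102.3);o,R=st(); print(R.round(4),o['qvel'].round(2));d=snap('wrist','w15');C=cloud(d);Q=np.stack([C[...,:2]@X,C[...,:2]@Y,C[...,2]],-1)
m=(Q[...,2]>110)&(Q[...,2]<130)&(Q[...,0]<545)&(Q[...,0]>490)&(abs(Q[...,1]-90)<30);m[300:]=0;P=Q[m]
for x0 in range(495,545,8):
    k=abs(P[:,0]-x0)<4
    if k.any(): print(x0,P[k][:,1].min().round(1),P[k][:,1].max().round(1),P[k][:,2].max().round(1))
```

```text
cur r-frame TCP 519.7 90.4 166.5
t 19.63 pos [516.6 106.9 166.5] F [-0.4 -0.8 -1.1] w 52.5
tool xyz shift [64.2 -1.1 -1.2] norm 64.3
turn -0.0017
[[ 0.0786  0.9965  0.029 ]
 [-0.0113  0.03   -0.9995]
 [-0.9968  0.0783  0.0136]] [ 0.  0.  0. -0.  0.  0.]
495 82.9 99.4 123.1
503 82.9 100.1 123.5
511 86.5 96.4 121.6
519 87.3 96.3 122.7
527 87.3 96.2 123.5
535 87.3 96.9 124.6
543 87.3 96.7 125.2
```

View pics/w15.png

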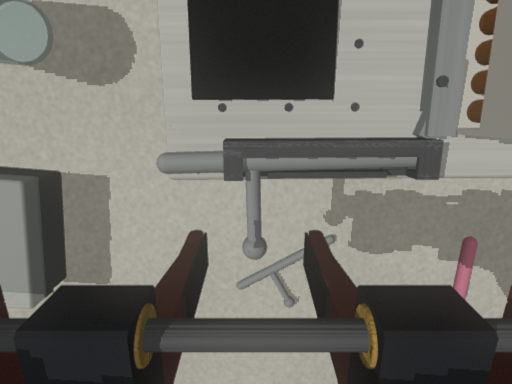

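Request:
{"api": "send_rows", "payload": {
  "rows": [
    [5, 0, -1, 0],
    [12, 0, -1, 0],
    [15, 0, 0, 0],
    [15, -0.5, 0, 0],
    [10, -0.5, 0, 0],
    [5, 0, 0, 0],
    [3, 0, 0, 0],
    [0, 0, 0, 0]
  ]
}}

```text
t: 20.35
ee_pos: [527.0, 104.9, 100.0]
orientation: [1.224, 1.148, -1.136]
ft_force: [-0.0, 0.5, 0.1]
width: 52.6
```

Run:
```python
from fr import *
from h import *
g(523.6,91.7,101.3);o,R=st(); print(R.round(4),o['qvel'].round(2))
```

```text
cur r-frame TCP 530.1 88.1 100.0
t 20.35 pos [527.  104.9 100. ] F [-0.   0.5  0.1] w 52.6
tool xyz shift [-1.9 -6.4 -3.5] norm 7.5
turn -0.0097
[[ 0.0851  0.9962  0.021 ]
 [-0.0108  0.022  -0.9997]
 [-0.9963  0.0848  0.0126]] [-0.01 -0.   -0.01  0.    0.01 -0.  ]
```

Request:
{"api": "send_rows", "payload": {
  "rows": [
    [0, -3, -2, -0.01],
    [0, -3, -1.5, 0],
    [0, 0, 0, 0],
    [0, 0, 0, 0],
    [0, 0, 0, 0],
    [0, 0, 0, 0],
    [0, 0, 0, 0],
    [0, 0, 0, 0],
    [0, 0, 0, 0],
    [0, 0, 0, 0]
  ],
  "fingers": 0
}}

```text
t: 21.18
ee_pos: [521.8, 108.9, 102.2]
orientation: [1.218, 1.15, -1.125]
ft_force: [0.1, 0.1, 0.0]
width: 8.9
```

Run:
```python
from fr import *
from h import *
g(523.6,91.7,101.3);ang()
```

```text
cur r-frame TCP 525.0 92.2 102.2
t 21.18 pos [521.8 108.9 102.2] F [0.1 0.1 0. ] w 8.9
tool xyz shift [ 0.8 -1.5  0.5] norm 1.7
turn 0.0014
ang -0.1 39.1 M [0.04 0.12 0.02]
```

Request:
{"api": "send_rows", "payload": {
  "rows": [
    [-3.6, 0.4, 0, 0],
    [-3.7, 0.8, 0, 0],
    [-3.6, 1.1, 0, 0],
    [-3.5, 1.4, 0, 0],
    [-3.4, 1.7, 0, 0],
    [-3.2, 2, 0, 0],
    [-3, 2.3, 0, 0],
    [-2.7, 2.6, 0, 0],
    [-2.4, 3, 0, 0],
    [-2.2, 3, 0, 0]
  ]
}}

```text
t: 22.02
ee_pos: [531.4, 108.8, 132.7]
orientation: [1.209, 1.161, -1.138]
ft_force: [-1.3, 0.2, -12.0]
width: 9.2
```

Run:
```python
from fr import *
from h import *
g(537.5,91.7,137);ang();o,R=st();print(R.round(3))
```

```text
cur r-frame TCP 534.6 91.9 132.7
t 22.02 pos [531.4 108.8 132.7] F [ -1.3   0.2 -12. ] w 9.2
tool xyz shift [-4.1  3.2  0.2] norm 5.2
turn 0.0016
ang 45.8 42.3 M [0.31 0.79 0.15]
[[ 0.073  0.997  0.032]
 [-0.013  0.033 -0.999]
 [-0.997  0.073  0.015]]
```

Request:
{"api": "send_rows", "payload": {
  "rows": [
    [-2.2, 2.5, 0, 0],
    [-2.2, 2.5, 0, 0],
    [-1.5, 2, 0, 0],
    [-1, 1, 0, 0],
    [0, 0, 0, 0]
  ]
}}

```text
t: 22.43
ee_pos: [537.9, 108.9, 139.1]
orientation: [1.206, 1.164, -1.142]
ft_force: [-1.1, 0.2, -10.5]
width: 9.0
```

```bash
cat > ball.py <<'E'
import sys
from fr import *
from h import *
def ballang(tag,u,v,yr):
    d=load(tag); r=d['world_from_camera'][:3,:3]@np.linalg.inv(d['mtx'])@[u,v,1]; o=d['world_from_camera'][:3,3]
    s=(yr-o[:2]@Y)/(r[:2]@Y); p=o+s*r; dx=564.1-p[:2]@X; dz=p[2]-121; print('ball angle',np.degrees(np.arctan2(dz,dx)).round(1)+2,np.hypot(dx,dz).round(1))
E
python3 - <<'E'
from fr import *
from h import *
g(537.5,-3.3,137);ang();o,R=st();print(R.round(3));snap('side','s8')
i=cv2.imread('pics/s8.png')[130:280,120:360];cv2.imwrite('pics/s8z.png',cv2.resize(i,None,fx=3.3,fy=3.3,interpolation=cv2.INTER_CUBIC))
E
```

```text
cur r-frame TCP 541.1 91.7 139.1
t 22.43 pos [537.9 108.9 139.1] F [ -1.1   0.2 -10.5] w 9.0
tool xyz shift [ 3.4 -3.9 95. ] norm 95.1
turn 0.0014
ang 58.1 43.4 M [0.3  0.55 0.11]
[[ 0.068  0.997  0.032]
 [-0.013  0.033 -0.999]
 [-0.998  0.068  0.016]]
```

View pics/s8z.png

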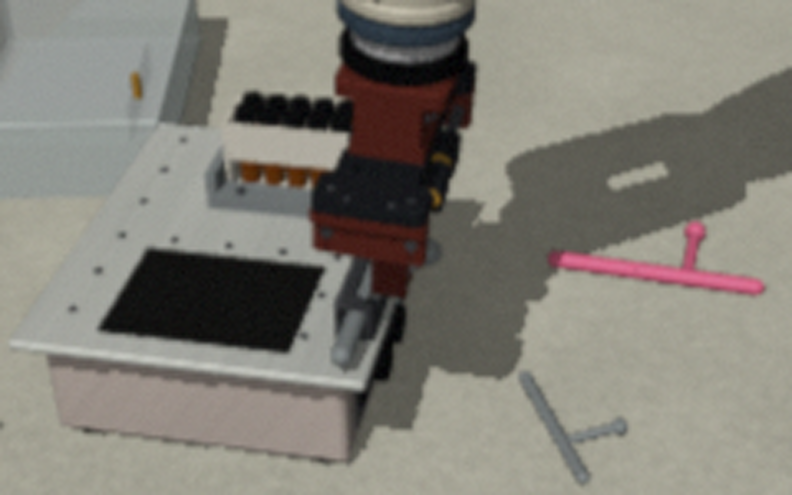

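Run:
```python
from ball import *
for u,v in ((426,250),(430,250),(428,246)): ballang('s8',120+u/3.3,130+v/3.3,91.7)
```

```text
ball angle 48.6 67.1
ball angle 47.3 69.1
ball angle 49.7 70.4
```

The bar stands at about 48°, clear of the wall. Now I throw the bolt.

Request:
{"api": "send_rows", "payload": {
  "rows": [
    [0, 0, 6, 0],
    [0, 0, 10, 0],
    [0.3, 0, 12, 0],
    [0.3, 0, 12, 0],
    [0.3, 0, 12, 0],
    [0, 0, 10, 0],
    [0, 0, 8, 0],
    [0, 0, 0, 0]
  ]
}}

```text
t: 23.15
ee_pos: [543.7, 42.9, 141.4]
orientation: [1.218, 1.164, -1.13]
ft_force: [1.0, -2.6, -11.6]
width: 9.2
```

Run:
```python
from fr import *
from h import *
g(541,-3.5,139);ang();o,R=st();print(R.round(3))
```

```text
cur r-frame TCP 544.8 25.6 141.4
t 23.15 pos [543.7  42.9 141.4] F [  1.   -2.6 -11.6] w 9.2
tool xyz shift [ 2.2 -4.  29.1] norm 29.5
turn 0.0014
ang 63.8 43.6 M [-0.47  0.3   0.09]
[[ 0.078  0.996  0.033]
 [-0.003  0.033 -0.999]
 [-0.997  0.078  0.005]]
```

Request:
{"api": "send_rows", "payload": {
  "rows": [
    [0.3, -0.8, 7, 0],
    [0.3, -0.8, 8, 0],
    [0.3, -0.8, 7, 0],
    [0.2, -0.5, 4, 0],
    [0, 0, 2, 0],
    [0, 0, 0, 0]
  ]
}}

```text
t: 23.65
ee_pos: [544.0, 16.7, 141.5]
orientation: [1.226, 1.164, -1.123]
ft_force: [-0.0, 0.7, -10.5]
width: 9.3
```

Run:
```python
from fr import *
from h import *
g(541,-3.5,139);ang();o,R=st();print(R.round(3));snap('wrist','w16')
snap('side','s9')
i=cv2.imread('pics/s9.png')[130:280,120:360];cv2.imwrite('pics/s9z.png',cv2.resize(i,None,fx=3.3,fy=3.3,interpolation=cv2.INTER_CUBIC))
```

```text
cur r-frame TCP 544.2 -0.6 141.5
t 23.65 pos [544.   16.7 141.5] F [ -0.    0.7 -10.5] w 9.3
tool xyz shift [ 2.2 -3.4  2.9] norm 5.0
turn -0.0002
ang 63.1 43.9 M [0.32 0.51 0.15]
[[ 0.084  0.996  0.032]
 [ 0.004  0.031 -0.999]
 [-0.996  0.084 -0.001]]
```

View pics/w16.png

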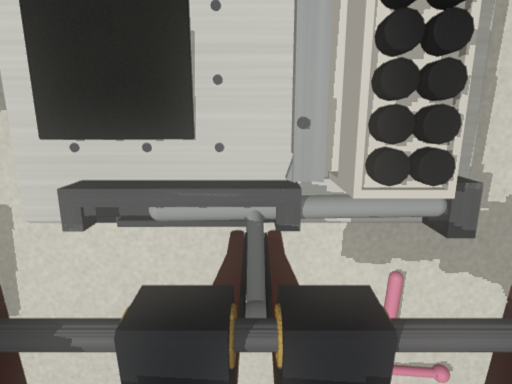

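View pics/s9z.png

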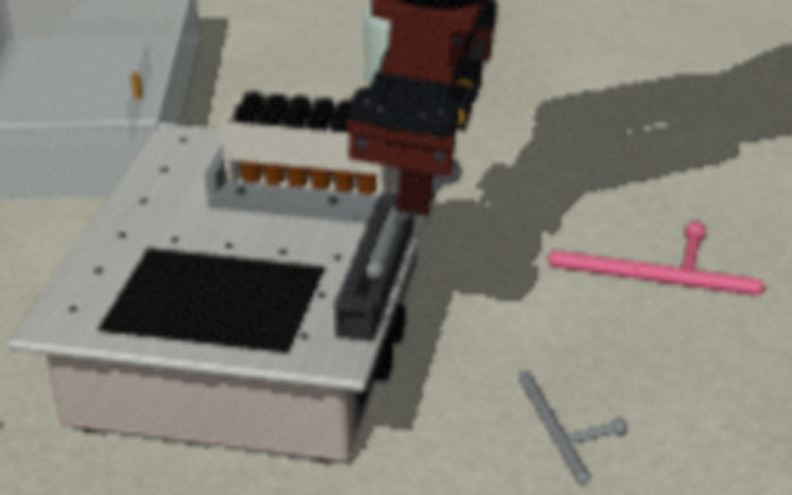

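The rod has reached the keeper. It needs about 3 mm more to centre in the locked notch (cols 246–276, bar at 256).

Request:
{"api": "send_rows", "payload": {
  "rows": [
    [0, 0, 2, 0],
    [0, 0, 1.3, 0],
    [0.5, -1, 0, 0],
    [2, -2.6, 0, 0],
    [2.2, -2.6, 0, 0],
    [2.4, -2.4, 0, 0],
    [2.6, -2.3, 0, 0]
  ]
}}

```text
t: 24.33
ee_pos: [541.6, 14.3, 137.6]
orientation: [1.236, 1.151, -1.109]
ft_force: [-6.1, 2.4, 20.1]
width: 9.2
```

Run:
```python
from fr import *
from h import *
g(541,-3.5,139);ang();o,R=st();print(R.round(3))
```

```text
cur r-frame TCP 541.8 -2.9 137.6
t 24.33 pos [541.6  14.3 137.6] F [-6.1  2.4 20.1] w 9.2
tool xyz shift [-1.5 -0.6  0.6] norm 1.7
turn -0.0003
ang 57.7 41.8 M [0.68 0.79 0.13]
[[ 0.102  0.994  0.032]
 [ 0.006  0.031 -0.999]
 [-0.995  0.102 -0.002]]
```

Request:
{"api": "send_rows", "payload": {
  "rows": [
    [3, -2.5, 0.3, 0],
    [3.2, -2.5, 0, 0],
    [3.4, -2.5, 0, 0],
    [3.6, -2.4, 0, 0]
  ]
}}

```text
t: 24.67
ee_pos: [541.0, 14.2, 135.5]
orientation: [1.246, 1.135, -1.093]
ft_force: [-7.5, 2.9, 19.1]
width: 9.1
```

Run:
```python
from fr import *
from h import *
g(541,-3.5,139);ang();o,R=st();print(R.round(3));snap('side','s10')
i=cv2.imread('pics/s10.png')[130:280,120:360];cv2.imwrite('pics/s10z.png',cv2.resize(i,None,fx=3.3,fy=3.3,interpolation=cv2.INTER_CUBIC))
```

```text
cur r-frame TCP 541.1 -3.0 135.5
t 24.67 pos [541.   14.2 135.5] F [-7.5  2.9 19.1] w 9.1
tool xyz shift [-3.5  0.3  0.5] norm 3.5
turn -0.0006
ang 55.3 40.4 M [0.47 0.76 0.07]
[[ 0.124  0.992  0.031]
 [ 0.006  0.031 -1.   ]
 [-0.992  0.124 -0.002]]
```

View pics/s10z.png

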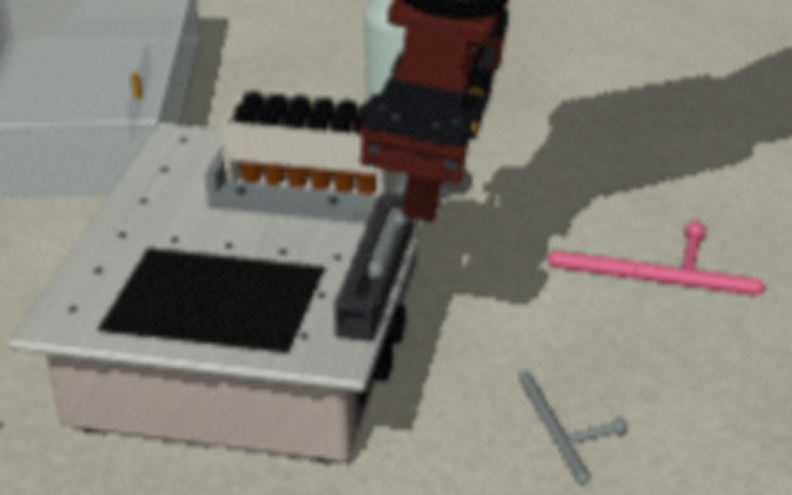

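Request:
{"api": "send_rows", "payload": {
  "rows": [
    [0, 0, 0.4, 0],
    [0, 0, 0, 0],
    [0, 0, 0, 0],
    [0, 0, 0, 0],
    [0, 0, 0, 0]
  ],
  "fingers": 0.35
}}

```text
t: 25.13
ee_pos: [545.2, 12.6, 140.1]
orientation: [1.25, 1.124, -1.084]
ft_force: [0.4, -0.9, -0.2]
width: 30.5
```

Run:
```python
from fr import *
from h import *
g(541,-3.5,139);ang();snap('wrist','w17');snap('side','s11')
i=cv2.imread('pics/s11.png')[130:280,120:360];cv2.imwrite('pics/s11z.png',cv2.resize(i,None,fx=3.3,fy=3.3,interpolation=cv2.INTER_CUBIC))
```

```text
cur r-frame TCP 545.3 -4.7 140.1
t 25.13 pos [545.2  12.6 140.1] F [ 0.4 -0.9 -0.2] w 30.5
tool xyz shift [ 0.5 -4.4 -1.2] norm 4.6
turn -0.0003
ang 63.5 42.2 M [ 0.01  0.08 -0.  ]
```

View pics/w17.png

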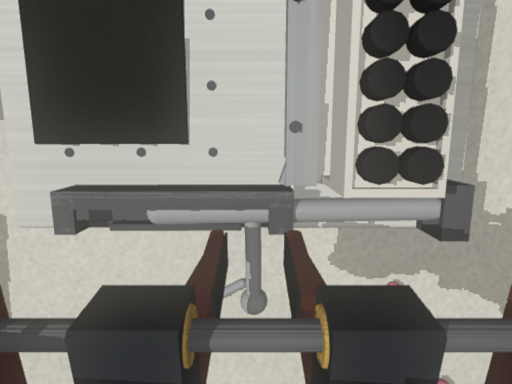

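View pics/s11z.png

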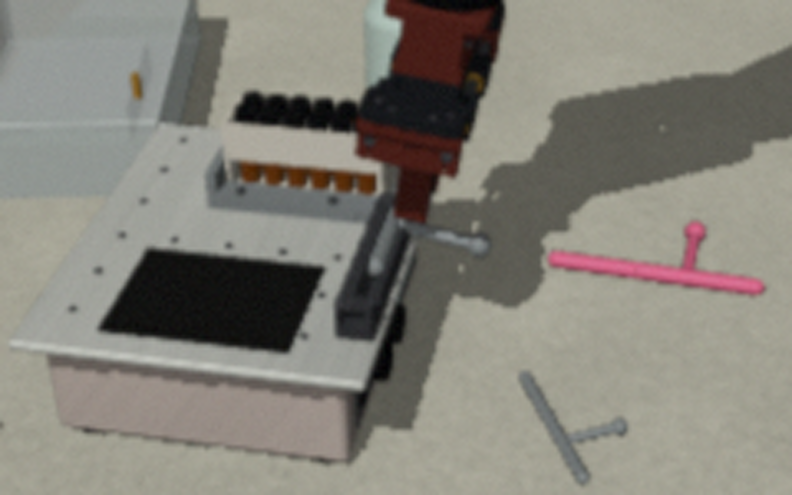

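The handle dropped into the locked notch, with the ball at (482,243) against (485,238) at the start. I'll rise straight up and back off.

Request:
{"api": "send_rows", "payload": {
  "rows": [
    [-4, 0, 0, 0],
    [-10, 0, 0, 0],
    [-20, 0, 0, 0],
    [-30, 0, 0, 0],
    [-30, -5, 0, 0],
    [-20, -20, 5, 0],
    [0, -25, 15, 0],
    [0, -25, 20, 0],
    [0, -10, 10, 0],
    [0, 0, 0, 0]
  ],
  "fingers": 0.5
}}

```text
t: 26.07
ee_pos: [443.3, -41.3, 251.4]
orientation: [1.247, 1.124, -1.081]
ft_force: [0.5, 0.2, 0.2]
width: 44.1
```

Run:
```python
from fr import *
from h import *
o,R=st();print(o['t'],o['ee_pos'],o['ft_force'].round(2))
d=snap('wrist','w18');snap('side','s12');snap('scene','c12')
for n,(a,b,c,e) in {'c12':(140,100,340,250),'s12':(120,130,360,280)}.items():
    i=cv2.imread(f'pics/{n}.png')[b:e,a:c];cv2.imwrite(f'pics/{n}z.png',cv2.resize(i,None,fx=3.3,fy=3.3,interpolation=cv2.INTER_CUBIC))
C=cloud(d);Q=np.stack([C[...,:2]@X,C[...,:2]@Y,C[...,2]],-1)
m=(Q[...,2]>110)&(Q[...,2]<130)&(Q[...,0]<545)&(Q[...,0]>485)&(abs(Q[...,1])<30);P=Q[m]
for x0 in range(495,545,8):
    k=abs(P[:,0]-x0)<4
    if k.any(): print(x0,P[k][:,1].min().round(1),P[k][:,1].max().round(1),P[k][:,2].max().round(1))
for tag,d in (('w18',d),('c12',load('c12')),('s12',load('s12'))):
    C=cloud(d);Q=np.stack([C[...,:2]@X,C[...,:2]@Y,C[...,2]],-1)
    m=(Q[...,2]>160)&(Q[...,2]<180)&(abs(Q[...,1]+67)<40)&(Q[...,0]<720)&(Q[...,0]>560);P=Q[m]
    if len(P): print(tag,'rack',P.min(0).round(1),P.max(0).round(1))
    m=(Q[...,2]>100)&(Q[...,2]<126)&(Q[...,0]<512)&(Q[...,0]>485)&(abs(Q[...,1])<20);P=Q[m]
    if len(P): print(tag,'ball',P.min(0).round(1),P.max(0).round(1))
```

```text
26.0667 [443.34713137 -41.30518017 251.44759588] [0.49 0.18 0.24]
495 -11.3 5.6 119.8
503 -11.5 5.4 121.2
511 -8.5 2.6 119.0
519 -7.6 2.0 120.9
527 -7.6 2.5 123.2
535 -7.6 2.6 123.5
543 -7.5 2.4 124.7
w18 rack [578.6 -90.3 160. ] [602.5 -44.4 174.2]
w18 ball [492.3 -11.5 110.5] [511.6   5.6 121.2]
c12 rack [577.6 -93.9 160. ] [699.3 -47.2 176. ]
c12 ball [494.4 -14.3 109.4] [511.1   2.2 121.6]
s12 rack [579.4 -92.3 160.1] [700.  -41.6 176.6]
s12 ball [492.5  -7.7 106.4] [512.    5.7 122.2]
```

View pics/w18.png

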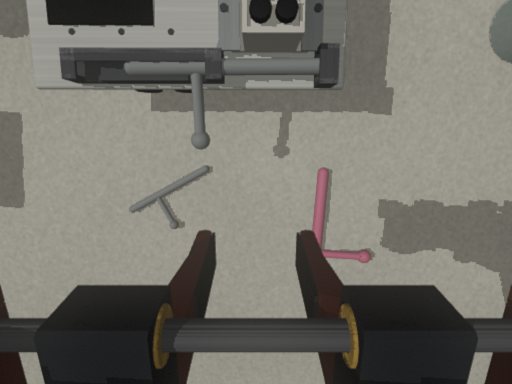

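View pics/s12z.png

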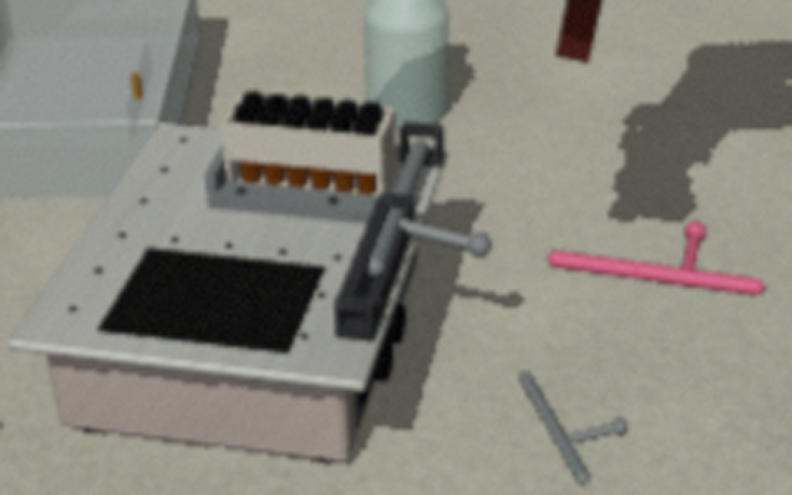

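View pics/c12.png

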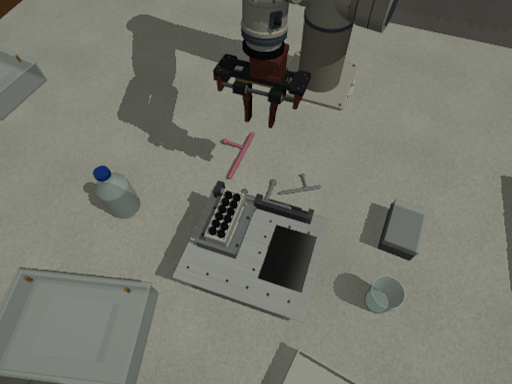

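Run:
```python
from h import *
print(ctrl.close_job())
```

```text
the job is handed in; nothing more can be done
None
```

The rack is in the dock and the bolt is locked behind it. I handed the job in at 26 s of the 72 s allowed; it reports no verdict.

**What I did**
- **Open:** I gripped the bolt handle, lifted it to about 45°, drew the bolt back 94 mm and dropped the handle into the open notch.
- **Load:** I carried the rack upright and slid it in under the lips until it met the stop, at about 13 N.
- **Lock:** I lifted the handle again to about 48°, threw the bolt across behind the rack into its keeper, and released the handle into the locked notch.

**Last checks**
- **Rack:** It is level, with the caps at 173 mm along its length. It spans 579 to 699.4 mm along the dock; the stop is at about 700.
- **Bolt:** The rod reaches into the keeper, and the handle lies in the locked notch within 1 mm of where it started. The arm is well clear, with the wrist force near zero.
- **Bystanders:** The bottle, beaker, tip box and look-alikes show no movement in the pictures.

**What did not go cleanly**
- **Handle angle:** The handle now rests about 3–5° lower than it first did.
- **Lowering:** Both times the bar dragged in the pads while I lowered it. The tool tilted by up to about 8°, with forces of about 20 N, so I let go of the handle partway and it dropped in on its own.
- **Bar angles:** The angles given for the bar are estimates from the side camera; the tool position suggested 5–10° more.

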